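# Lock the drilling jig's stop screw with its jam nut

### The arm

A 7-joint arm with a two-finger parallel gripper is mounted at the origin on the work surface. World frame = base frame: x ahead of the robot, y to its left, z up, the work surface at z = 0. Lengths are in m, angles in rad, forces in N, time in s.
With the tool pointing down it reaches from about 0.425 to 0.925 m from the base axis. Payload 6.8 kg.
Tool frame: the origin (TCP) lies at the very end of the fingers, on their centre line; the grasp point (between the pads) lies 19 mm behind it; x points along the fingers, y is the direction in which the jaws open and shut, and the axes are right-handed (so a half turn about x gives the same grasp; the last joint's range is limited). The gripper opens to 85 mm and grips with 20 to 120 N. Pads are 22 mm wide; open, the fingers measure 114 mm over their backs; the gripper's body (76 mm by 85 mm) begins 54 mm behind the grasp point. The pads swing forward as they close: fully open they stand 13 mm farther back than shut.
Start: joints at [-1.234, 0.477, 0.022, 1.555, -0.011, 1.109, -0.083], TCP at [0.29, 0.609, 0.231] pointing down, gripper open.
Joint ranges: [-2.96, 2.96], [-0.34, 2.1], [-1.41, 1.46], [0.24, 2.44], [-1.37, 4.51], [0.17, 1.92], [-2.96, 2.96]. Speed limits (rad/s): [2.39, 2.39, 3.14, 3.14, 3.14, 3.14, 3.14].

### API

Orientations are given as a rotation vector (axis times angle).
In Python, from bench import get_obs, grab_frame, camera_info, hand_in gives the robot as it stands.
- The arm moves only by the tool apply_moves, never from a script. Its argument "series" is text: rows parted by semicolons, each of 7 numbers parted by spaces: the turn, a rotation vector about the tool's x, y, z in rad, then the shift along the tool's x, y, z in m, then the opening, from 0 (shut) to 1 (fully open). In form: wx wy wz tx ty tz hand; .... A call has 1 to 12 rows; each row is the pose to reach, as a shift and turn from the pose commanded when the call began, along the tool's axes at that moment; what a row does not reach only later rows make up. A row lasts 1/8 s, in which the tool goes at most 62.5 mm and 10.7 degrees, less where a joint would pass 70% of its speed; a pose out of reach is approached as far as the arm can. A call with a gripper value outside its range is refused whole. The fingers move at their own pace and stop on an object; "force" is the grip in N (left out, the last holds). Time passes only in rows, so rows that repeat a pose let the fingers close. It gives the time, the measured TCP pose, the force and the opening at its end, in the units of the state.
- get_obs(): the state, without advancing time (a new reading comes with each control period).
- grab_frame(name): name is "scene" or "top" or "wrist"; returns the picture (420x560x3 uint8, blue, green, red); there is no depth.
- camera_info(name): a dict with "fov_y" (degrees; the focal length in pixels is half the picture's height over the tangent of half this angle, whatever the lens; pixels are square), "cx", "cy" (the principal point, pixels), "D" ([k1, k2, p1, p2, k3] as OpenCV has them; the pictures are not rectified), "rvec" (rotation vector, rad) and "tvec" (3), from world to camera coordinates, as OpenCV has them. Camera axes: x right, y down, z forward; pixel columns grow to the right and rows downward; lengths in m; the calibration is good to about 2 mm. A picture is of the moment at which its call begins: read the wrist's pose just before it. camera_info takes no time and is no camera call; for the wrist camera it gives the pose at the moment of the call.
- hand_in(): hands the job in, once; it reports no verdict.
The state is a dict: "clock": time; "joints": joint angles; "qvel": joint speeds; "tau": joint torques, N m; "tcp_pos": TCP position; "orientation": TCP orientation; "contact_force": force on the tool from outside, world axes, zero at the start; "moment": the same for the moment, N m; "grip_width": finger opening in m.
Only numpy, scipy, OpenCV 4.12 (cv2) and the standard library are available. Lean on these libraries where they do the work, as an engineer would, in place of code of your own. Each camera call takes 0.05 s, during which the arm holds its last target.

### The job

The stop screw of the drawer-pull drilling jig is set; lock it without losing the setting. Put the red holding key down over the screw's wing head with its tail between the two fork pins, then swing the jam nut's lever clockwise (seen from above) until the nut seats and takes a push of about 9 N at the black knob (under 7.5 N is still loose, over 11 N crushes the spring washer), never pushing the lever harder than 18 N even for a moment. Leave the key on and do not disturb the other things on the desk.

Things in the scene. Friction and masses are not known exactly. Their poses are not given: they have to be found in the camera images.
- key_grip (a point): centre of the upright grip tab of the loose red holding key (about 150 g), 31 mm above the key's underside. The tab is 14 mm thick across the key, 20 mm long along it, and stands from 12 to 46 mm above the underside. The key lies flat on the desk, tab up. Axes: x along the key from hub to tail end, z up. The slot's centre is 43 mm towards -x
- key_socket (a point): centre of the key's slot, at the underside; axes as key_grip. The key is a flat bar 12 mm thick: hub 66 x 30 mm, from 33 mm behind to 33 mm ahead of this point, with a through slot 46.4 mm (along the bar) x 12.4 mm; then a tail 12 mm wide ending 105 mm ahead of this point
- key_tail (a point): the place on the key's tail, at the underside, that belongs between the fork pins: 85 mm from the slot's centre along +x
- screw_seat (a point): on the vertical axis of the jig's steel stop screw, on the flat round shoulder on which the key comes to rest, 86 mm above the desk. x along the wing towards the fork, z up. On the shoulder stands the wing head: 44 mm long (x), 10 mm thick (y), rounded top 106 mm above the desk
- wing_tip (a point): end of the wing head that looks away from the fork, 22 mm from the screw's axis, 96 mm above the desk; shows whether the screw has kept its setting. The screw is slack: unheld, it turns along with the nut (it takes 0.06 N m, the running nut drags it with 0.14 N m)
- fork (a point): midway between the two upright steel fork pins (8 mm thick, 15 mm clear between them, tops 110 mm above the desk) on the jig's arm, 85 mm from the screw's axis; this point, 86 mm above the desk, is on the flat rest between them that carries the tail level. x points from the screw to the fork, z up. The jig is fixed; bed 170 x 130 mm, bridge 60 mm high
- knob (a point): on the axis of the upright black knob (20 mm thick, from 66 to 126 mm above the desk; this point at 111 mm) at the end of the jam nut's lever, 70 mm from the screw's axis, about which it swings level. Clockwise seen from above tightens. At the start it stands 155 to 250 degrees anticlockwise (from above) of the fork's direction, as seen from the screw
- lever: jam nut (brass hexagon) with lever (10 mm thick, centre 71 mm high) and knob; origin on the screw's axis. With the screw held it runs clockwise at 2 N push on the knob for 0.7 to 1.5 rad (differs each time, can only be felt) to its seat. There the push jumps to 6 N, then rises 20 N per rad: 9 N at 0.15 rad past the seat. It does not spring back
- washer_tab (a point): tab of the yellow spring washer under the nut, 26 mm from the screw's axis, 63 mm above the desk, at the start at x = 0, y = -26 mm in the axes of screw_seat. The tightening nut drags it clockwise: that x goes from 0 to about -4 mm at 9 N push on the knob; right is -1.5 to -7 mm (about 7.5 to 11 N)
- chest: mahogany dollhouse chest of drawers, 52 x 92 x 81 mm high; origin at the middle of its underside; a bystander
- bathtub: cream ceramic dollhouse bathtub on brass feet, 68 x 136 x 56 mm high; origin at the middle of its underside; a bystander
- plane: steel miniature plane lying on its sole, 95 x 26 x 33 mm high; origin at the middle of its underside; a bystander
- pull_tin: round tin, 72 mm wide and 20 mm high, holding a set of brass drawer pulls; origin at the middle of its underside; a bystander
- glue: white glue bottle with an orange cap, 42 mm wide, 75 mm high; origin at the middle of its underside; a bystander
- chair: wooden dollhouse chair, 42 x 42 x 85 mm high; origin at the middle of its underside; a bystander
Not all that is in view belongs to the job. There is more than one size of the part that bears screw_seat; the job needs the smallest. Several things look just like the part that bears key_grip: the one meant starts farthest to the robot's right.

How it is judged:
On the way, in this order (a step that is already met when the one before it is completed fails the run):
1. the holding key rests on the screw's shoulder, wing head in its slot, tail between the fork pins (horizontal distance between key_socket and screw_seat below 0.005 m and distance between key_socket and screw_seat below 0.006 m and horizontal distance between key_tail and fork below 0.008 m and angle between key_socket's own z axis and vertical below 0.1 rad), for 0.2 s.
2. with the key so seated, the jam nut has been turned tight: the washer's tab is dragged 1.5 to 7 mm clockwise relative to the screw (all of step 1 and x of washer_tab in the frame of screw_seat between -0.007 and -0.0015 m), for 0.2 s.
At the end, for the whole second after the job is handed in: Key on the screw's shoulder (slot within 5 mm of the screw axis, tail within 8 mm of the fork's middle, level within 6 degrees), washer tab 1.5 to 7 mm clockwise of its start relative to the screw, wing tip within 4.5 mm of its start, lever at rest (all of step 2 and distance of wing_tip from where it was at the start of the episode below 0.0045 m and linear speed of lever below 0.01 m/s); the robot touches nothing.
It fails at once if the nut is overtightened: the washer's tab is dragged more than 7 mm (x of washer_tab in the frame of screw_seat below -0.007 m).
It fails at once if the screw loses its setting: the wing tip moves more than 4.5 mm (0.2 rad) (distance of wing_tip from where it was at the start of the episode above 0.0045 m).
It fails at once if the lever is pushed with more than 18 N (contact force between the fingers and lever above 18 N).
It fails at once if a bystander is shifted by more than 15 mm (distance of any of chest, bathtub, plane, pull_tin, glue, chair from where it was at the start of the episode above 0.015 m).
It also fails if it takes over 70 s, if anything falls off the work surface, if the arm or the gripper's body presses on something with over 40 N, if the wrist force passes 120 N, or if a joint passes its speed limit or range.

## Working session

There is one attempt and no reset: what is moved stays moved. The work goes in short steps, Python scripts to look and compute and a tool call to move; the robot and the scene stay as the last step left them, time stands still between calls to the robot, and variables do not carry over. Pictures are saved under pics/ and viewed, and the job is handed in when it is done.

Besides the shell and the picture viewer there is one more tool, called after "Request:" as name(argument=value, ...) on one line, values as JSON. apply_moves: Moves the arm, as the interface text tells. Its arguments: {"type":"object","properties":{"series":{"type":"string"},"force":{"type":"number"}},"required":["series"]}

```bash
mkdir -p pics; ls
cat > h.py <<'E'
import numpy as np, cv2
from scipy.spatial.transform import Rotation as R
from bench import get_obs, grab_frame, camera_info, hand_in
def K(ci,h=420):
    f=h/2/np.tan(np.radians(ci["fov_y"])/2)
    return np.array([[f,0,ci["cx"]],[0,f,ci["cy"]],[0,0,1.]])
def onplane(ci,uv,z):
    p=cv2.undistortPoints(np.array([[uv]],float),K(ci),np.array(ci["D"],float)).ravel()
    Rm=cv2.Rodrigues(np.array(ci["rvec"],float))[0];t=np.array(ci["tvec"],float).ravel()
    c=-Rm.T@t; d=Rm.T@np.array([p[0],p[1],1]); s=(z-c[2])/d[2]
    return c+s*d
def proj(ci,X):
    return cv2.projectPoints(np.array(X,float).reshape(-1,1,3),np.array(ci["rvec"],float),np.array(ci["tvec"],float),K(ci),np.array(ci["D"],float))[0].reshape(-1,2)
def crop(im,u0,v0,u1,v1,s,name):
    cv2.imwrite("pics/"+name,cv2.resize(im[v0:v1,u0:u1],None,fx=s,fy=s,interpolation=cv2.INTER_CUBIC))
E
python3 - <<'E'
from h import *
import pickle
o=get_obs();print({k:np.round(v,4) for k,v in o.items()})
for n in["scene","top","wrist"]:
    ci=camera_info(n);im=grab_frame(n);cv2.imwrite(f"pics/{n}0.png",im);pickle.dump(ci,open(f"{n}0.pkl","wb"))
    Rm=cv2.Rodrigues(np.array(ci["rvec"],float))[0];print(n,ci["fov_y"],ci["D"],-Rm.T@np.array(ci["tvec"]).ravel())
E
```

```text
pics
{'clock': np.float64(0.0), 'joints': array([-1.2341,  0.4778,  0.0223,  1.5564, -0.0115,  1.1093, -0.0831]), 'qvel': array([ 0.0006,  0.0006, -0.    ,  0.0006, -0.0007,  0.0009, -0.0003]), 'tau': array([-2.00000e-04, -5.96462e+01,  1.60760e+00, -2.81192e+01,
        1.24000e-02,  9.30000e-03, -0.00000e+00]), 'tcp_pos': array([0.2902, 0.6088, 0.2303]), 'orientation': array([ 0.3474,  1.5428, -0.3502]), 'contact_force': array([ 0.0874, -0.2232,  0.1437]), 'moment': array([-0.0012, -0.0377, -0.0054]), 'grip_width': np.float64(0.0853)}
scene 49.04964563374733 [-0.06611472  0.          0.          0.          0.        ] [1.47608145 0.29792267 0.87178052]
top 52.87615544769929 [-0.09196749  0.          0.          0.          0.        ] [ 0.34963035 -0.03987868  1.31271543]
wrist 67.75052898121412 [-0.05097391  0.          0.          0.          0.        ] [0.22649294 0.63975268 0.37336715]
```

View pics/top0.png

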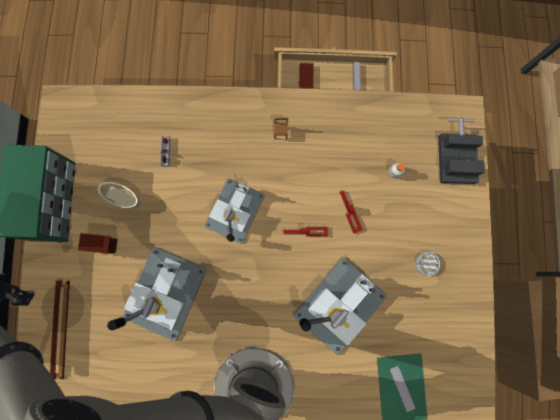

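View pics/scene0.png

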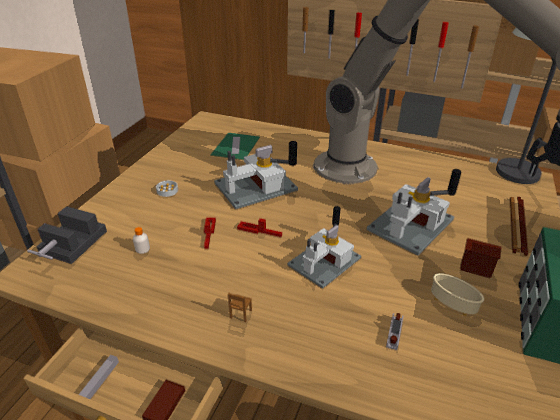

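View pics/wrist0.png

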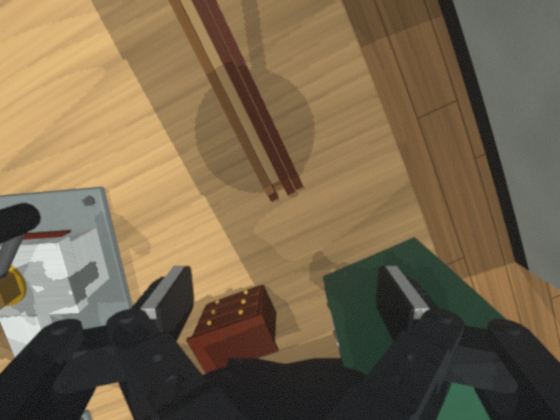

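Run:
```python
from h import *
im=cv2.imread("pics/top0.png")
crop(im,195,170,275,250,9,"t_jig.png"); crop(im,325,180,375,240,10,"t_key.png")
s=cv2.imread("pics/scene0.png"); crop(s,280,195,370,290,6,"s_jig.png"); crop(s,190,205,290,255,7,"s_key.png")
```

```text
(no output)
```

View pics/t_jig.png

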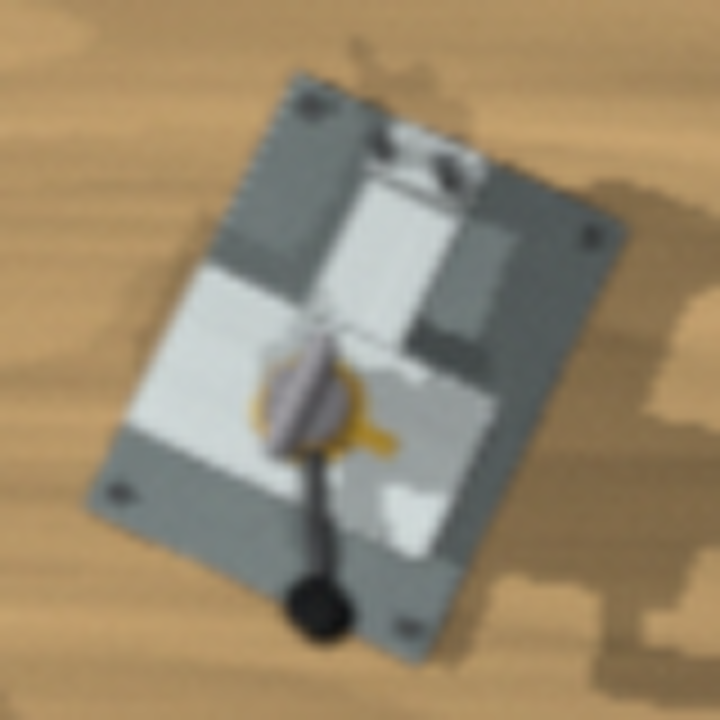

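View pics/t_key.png

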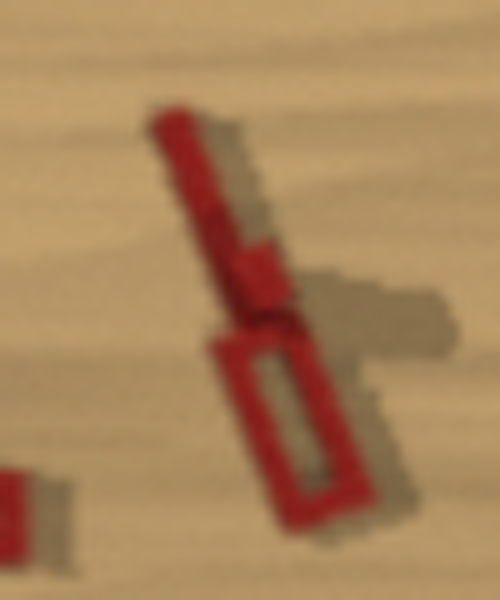

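View pics/s_jig.png

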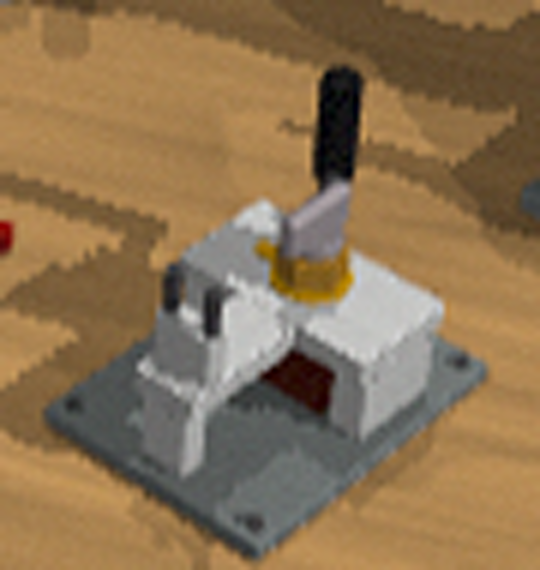

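View pics/s_key.png

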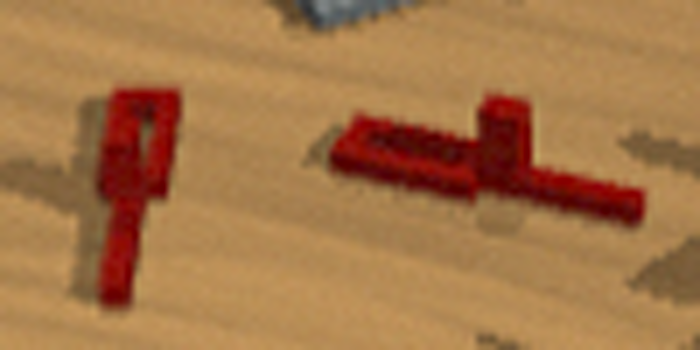

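Run:
```python
from h import *
import pickle
ci=pickle.load(open("top0.pkl","rb"))
P=lambda u,v,z:onplane(ci,(u-.5,v-.5),z)
t=P(342.5,191.3,.012);h=P(358.5,231,.012);print("tail",t,"hub",h,np.linalg.norm(t-h))
d=(t-h)/np.linalg.norm(t-h);print("yaw",np.arctan2(d[1],d[0]),"sock",h+.033*d,"grip",h+.076*d)
print("tab top",P(351+.0,208,.046))
a=P(237.2,185.9,.11);b=P(245,189.1,.11);print("pins",a,b,np.linalg.norm(a-b),(a+b)/2)
w1=P(230.8,208.3,.104);w2=P(226.1,220,.104);print("wing",w1,w2,np.linalg.norm(w1-w2),(w1+w2)/2)
f=(a+b)/2;s=(w1+w2)/2;v=f-s;print(np.linalg.norm(v[:2]),np.arctan2(v[1],v[0]))
k=P(230.6,237.6,.126);kk=k-s;print("knob",k,np.linalg.norm(kk[:2]),np.degrees(np.arctan2(kk[1],kk[0])))
```

```text
tail [ 0.60227032 -0.26073883  0.012     ] hub [ 0.47806526 -0.31086317  0.012     ] 0.13393784447309431
yaw 0.3835726132522054 sock [ 0.50866726 -0.29851339  0.012     ] grip [ 0.54854261 -0.28242124  0.012     ]
tab top [ 0.54456699 -0.28102415  0.046     ]
pins [0.59134125 0.06221753 0.11      ] [0.5824512  0.03926721 0.11      ] 0.024611993352197856 [0.58689623 0.05074237 0.11      ]
wing [0.52610097 0.07883779 0.104     ] [0.49170458 0.09109671 0.104     ] 0.03651564651858775 [0.50890277 0.08496725 0.104     ]
0.0851723062671388 -0.4135156590381208
knob [0.43960793 0.07411245 0.126     ] 0.07013987223787335 -171.09715547020681
```

```bash
cat >> h.py <<'E'
def pose(o=None):
    o=o or get_obs(); return np.array(o["tcp_pos"]),R.from_rotvec(o["orientation"])
def down(yaw_y):
    "tool pointing down with tool y at world yaw"
    y=np.array([np.cos(yaw_y),np.sin(yaw_y),0]);x=np.array([0,0,-1.]);return R.from_matrix(np.c_[x,y,np.cross(x,y)])
def rel(p,Rt,p0=None,R0=None):
    if p0 is None:p0,R0=pose()
    return np.round(np.r_[(R0.inv()*Rt).as_rotvec(),R0.inv().apply(np.array(p)-p0)],4)
E
python3 - <<'E'
from h import *
p,r=pose();m=r.as_matrix();print(m.round(3));print(np.degrees(np.arctan2(m[1,1],m[0,1])))
for yy in(.384+np.pi/2,.384-np.pi/2):
    print(yy,rel([.52,.2,.30],down(yy)),rel([.546,-.282,.20],down(yy)))
E
```

```text
[[-0.001  0.43   0.903]
 [-0.001  0.903 -0.43 ]
 [-1.    -0.001  0.   ]]
64.51411189122896
1.9547963267948965 [-8.288e-01 -5.000e-04  1.300e-03 -6.900e-02 -2.704e-01  3.833e-01] [-8.288e-01 -5.000e-04  1.300e-03  3.160e-02 -6.941e-01  6.142e-01]
-1.1867963267948967 [ 2.3128e+00  1.6000e-03  6.0000e-04 -6.9000e-02 -2.7040e-01  3.8330e-01] [ 2.3128e+00  1.6000e-03  6.0000e-04  3.1600e-02 -6.9410e-01  6.1420e-01]
```

Request:
apply_moves(series="0.1 0 0 -0.06 0 0 1;1.2 0 0 -0.069 -0.27 0.383 1;1.2 0 0 -0.069 -0.27 0.383 1;1.2 0 0 -0.069 -0.27 0.383 1;1.2 0 0 -0.069 -0.27 0.383 1;1.2 0 0 -0.069 -0.27 0.383 1;1.2 0 0 -0.069 -0.27 0.383 1;1.2 0 0 -0.069 -0.27 0.383 1")

```text
clock: 1.15
tcp_pos: [0.5052, 0.2262, 0.2997]
orientation: [1.265, 1.173, -1.264]
contact_force: [1.0, 0.3, -0.0]
grip_width: 0.0853
```

Run:
```python
from h import *
o=get_obs();p,r=pose();print(o["clock"],p,o["joints"],o["contact_force"])
print(rel([.546,-.282,.2],down(-1.187)))
# wrist camera in tool frame
ci=camera_info("wrist");Rm=cv2.Rodrigues(np.array(ci["rvec"],float))[0];c=-Rm.T@np.array(ci["tvec"]).ravel()
print("cam in tool",r.inv().apply(c-p),"fwd in tool",r.inv().apply(Rm[2]))
```

```text
1.15 [0.50521702 0.22620082 0.29973813] [-0.8811509   0.22106765  0.41564466  1.78754297 -0.09722912  1.15291732
 -0.51041497] [ 1.03228064e+00  2.61768595e-01 -5.82198256e-04]
[ 1.1116e+00 -2.0000e-04  1.0000e-04  9.9600e-02  7.9000e-02  5.0370e-01]
cam in tool [-0.14295254  0.00027027 -0.07114018] fwd in tool [9.60012052e-01 4.38216307e-04 2.79958333e-01]
```

Run:
```python
from h import *
import pickle
ci=camera_info("wrist")
print(proj(ci,[[.509,.085,.104],[.587,.0507,.11],[.44,.074,.126]]))
```

```text
[[295.83015867 302.29458895]
 [360.10592051 324.49070695]
 [238.91580904 324.23689898]]
```

Run:
```python
from h import *
import pickle
o=get_obs();ci=camera_info("wrist");im=grab_frame("wrist");cv2.imwrite("pics/wA.png",im);pickle.dump((o,ci),open("wA.pkl","wb"));crop(im,180,250,440,420,3,"wAc.png")
```

```text
(no output)
```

View pics/wAc.png

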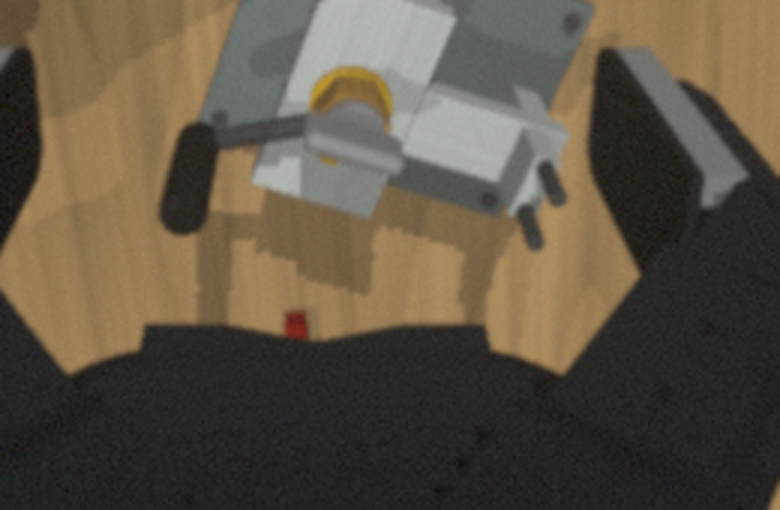

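Run:
```python
from h import *
import pickle
o,ci=pickle.load(open("wA.pkl","rb"))
P=lambda u,v,z:onplane(ci,(180+u/3-.5+.17,250+v/3-.5+.17),z)
a=P(556,196,.11);b=P(534,241,.11);print(a,b,np.linalg.norm(a-b),(a+b)/2)
w1=P(310,138,.1);w2=P(401,164,.1);print(w1,w2,np.linalg.norm(w1-w2),(w1+w2)/2)
v=(a+b)/2-(w1+w2)/2;print(np.linalg.norm(v[:2]),np.arctan2(v[1],v[0]));print(P(183,220,.126))
d=a-b;print(np.arctan2(d[1],d[0])-np.pi/2)
```

```text
[0.59306035 0.06399626 0.11      ] [0.58393988 0.042788   0.11      ] 0.023086216686608173 [0.58850011 0.05339213 0.11      ]
[0.49372692 0.09306849 0.1       ] [0.53064878 0.07788327 0.1       ] 0.039922608851775364 [0.51218785 0.08547588 0.1       ]
0.08278241711431918 -0.3979910914275649
[0.4422815  0.07556209 0.126     ]
-0.4061343532519024
```

Request:
apply_moves(series="0.19 0 0 0.0 0.01 0.06 1;0.37 0 0 0.0 0.02 0.12 1;0.55 0 0 0.02 0.03 0.18 1;0.73 0 0 0.04 0.045 0.24 1;0.9 0 0 0.06 0.055 0.3 1;1.1 0 0 0.08 0.065 0.36 1;1.11 0 0 0.1 0.07 0.42 1;1.11 0 0 0.1 0.079 0.47 1;1.11 0 0 0.1 0.079 0.48 1;1.11 0 0 0.1 0.079 0.48 1")

```text
clock: 2.45
tcp_pos: [0.5477, -0.2568, 0.1994]
orientation: [2.01, 0.393, -2.011]
contact_force: [-0.9, 0.7, -0.3]
grip_width: 0.0853
```

Run:
```python
from h import *
import pickle
o=get_obs();ci=camera_info("wrist");im=grab_frame("wrist");cv2.imwrite("pics/wB.png",im);pickle.dump((o,ci),open("wB.pkl","wb"))
print(o["clock"],o["tcp_pos"],o["orientation"],o["joints"],o["contact_force"])
```

```text
2.45 [ 0.54769324 -0.25675213  0.19942987] [ 2.010024    0.39262295 -2.01104101] [-0.19660662  0.47403647  0.72310021  1.79775239 -0.365124    1.00850335
 -0.51517841] [-0.88650038  0.70683322 -0.25719089]
```

View pics/wB.png

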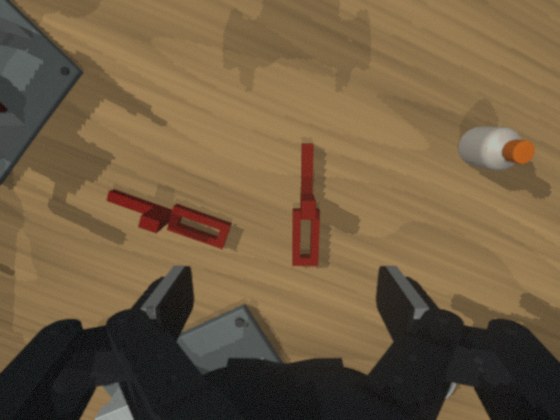

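Run:
```python
from h import *
import pickle
o,ci=pickle.load(open("wB.pkl","rb"))
print(proj(ci,[[.6023,-.2607,.012],[.478,-.3109,.012],[.5446,-.281,.046]]),pose()[0])
im=cv2.imread("pics/wB.png");crop(im,265,130,345,280,5,"wBc.png")
```

```text
[[307.81718313 145.88159231]
 [305.18078729 264.3105556 ]
 [306.09915758 211.49359297]] [ 0.54816949 -0.25520997  0.19941518]
```

View pics/wBc.png

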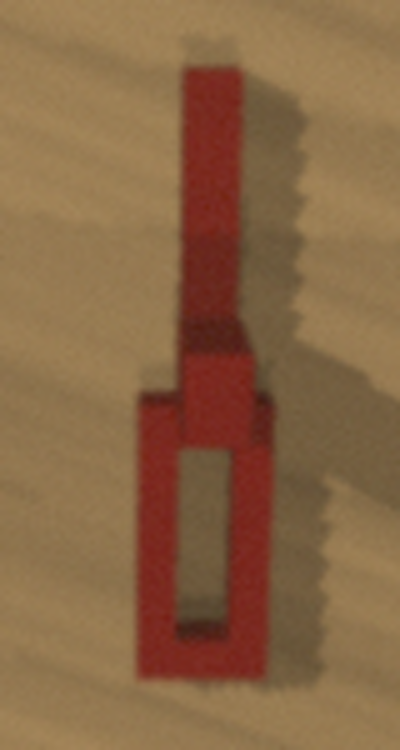

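Run:
```python
from h import *
import pickle
o,ci=pickle.load(open("wB.pkl","rb"))
P=lambda u,v,z:onplane(ci,(265+u/5-.4,130+v/5-.4),z)
t=P(213,68,.012);h=P(203,678,.012);d=t-h;print(t,h,np.linalg.norm(d),np.arctan2(d[1],d[0]));d/=np.linalg.norm(d)
print(h+.076*d, P(219,399,.046))
yaw=np.arctan2(d[1],d[0])
for z in(.10,.0145):print(rel([*(h+.076*d)[:2],z],down(yaw-np.pi/2)))
```

```text
[ 0.60456734 -0.25903296  0.012     ] [ 0.4769727  -0.31136508  0.012     ] 0.13790954860757804 0.38922015861347425
[ 0.5472883  -0.28252559  0.012     ] [ 0.54741561 -0.28225306  0.046     ]
[-0.0016 -0.0001  0.0012  0.0994  0.0251  0.0111]
[-1.600e-03 -1.000e-04  1.200e-03  1.849e-01  2.520e-02  1.120e-02]
```

Request:
apply_moves(series="0 0 0 0.05 0.0125 0.006 0.5;0 0 0 0.1 0.025 0.011 0.5;0 0 0 0.12 0.025 0.011 0.5;0 0 0 0.12 0.025 0.011 0.5;0 0 0 0.12 0.025 0.011 0.5")

```text
clock: 3.12
tcp_pos: [0.5488, -0.2833, 0.0815]
orientation: [2.011, 0.394, -2.006]
contact_force: [-0.2, -0.2, 0.6]
grip_width: 0.043
```

Run:
```python
from h import *
p,r=pose();print(p,get_obs()["grip_width"],get_obs()["contact_force"]);print(rel([.5473,-.2825,.0145],down(.389-np.pi/2)))
```

```text
[ 0.54875918 -0.28329695  0.08150551] 0.04299812790445069 [-0.22635788 -0.22312271  0.59037921]
[-0.0008 -0.0023 -0.0014  0.067  -0.0014  0.0012]
```

Request:
apply_moves(series="0 0 0 0.04 -0.001 0.001 0.45;0 -0.002 0 0.067 -0.001 0.001 0.45;0 -0.002 0 0.067 -0.001 0.001 0.45;0 -0.002 0 0.067 -0.001 0.001 0;0 -0.002 0 0.067 -0.001 0.001 0;0 -0.002 0 0.067 -0.001 0.001 0;0 -0.002 0 0.067 -0.001 0.001 0;0 -0.002 0 0.067 -0.001 0.001 0", force=60)

```text
clock: 4.12
tcp_pos: [0.5475, -0.284, 0.0149]
orientation: [2.01, 0.391, -2.007]
contact_force: [-0.1, 0.5, 7.4]
grip_width: 0.0132
```

Run:
```python
from h import *
o=get_obs();p,r=pose();print(p,o["orientation"],o["grip_width"],o["contact_force"]);
ci=camera_info("wrist");im=grab_frame("wrist");cv2.imwrite("pics/wC.png",im)
```

```text
[ 0.54748374 -0.28400305  0.01491754] [ 2.00998911  0.39125668 -2.00735274] 0.01317033813421994 [-0.09400129  0.47037641  7.44603974]
```

View pics/wC.png

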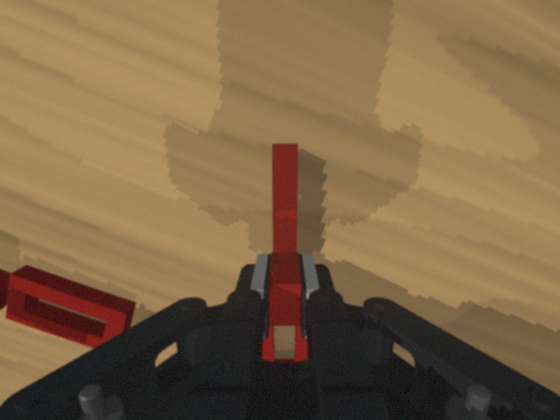

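Request:
apply_moves(series="0 0 0 -0.03 0 0 0;0 0 0 -0.09 0 0 0;0 0 0 -0.15 0 0 0;0 0 0 -0.185 0 0 0;0 0 0 -0.185 0 0 0;0 0 0 -0.185 0 0 0")

```text
clock: 4.92
tcp_pos: [0.5458, -0.2825, 0.1972]
orientation: [2.007, 0.394, -2.012]
contact_force: [0.1, 0.8, -2.2]
grip_width: 0.0131
```

Run:
```python
from h import *
import pickle
o=get_obs();p,r=pose();print(p,o["orientation"],o["grip_width"],o["contact_force"],o["moment"]);
ci=camera_info("wrist");im=grab_frame("wrist");cv2.imwrite("pics/wD.png",im);pickle.dump((o,ci),open("wD.pkl","wb"))
crop(im,220,120,350,380,3,"wDc.png")
m=r.as_matrix()
# expected key pts in tool frame: key x = -tool z ; grip at tool x -(.031-?)
print("x,y,z tool in world",m.T.round(3))
for zt in(.0145-.012,):
    T=p+r.apply(np.array([[zt,.006,-.062],[zt,-.006,-.062],[zt,.015,.010],[zt,-.015,.010],[zt,.015,.076]]));print(proj(ci,T))
```

```text
[ 0.54582959 -0.28253081  0.19724775] [ 2.00724947  0.39441779 -2.01189598] 0.013100373214755202 [ 0.10997497  0.769841   -2.20119055] [-0.00022605  0.03280861  0.02697948]
x,y,z tool in world [[-0.002  0.    -1.   ]
 [ 0.377 -0.926 -0.001]
 [-0.926 -0.377  0.002]]
[[297.53917341 144.86526639]
 [271.21819566 144.85303387]
 [313.13581226 286.29095666]
 [255.51765021 286.28174054]
 [309.82553361 385.97420264]]
```

View pics/wDc.png

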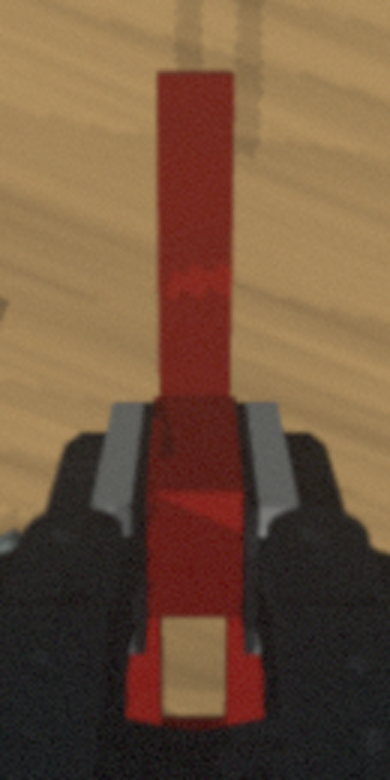

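Run:
```python
from h import *
print(rel([.494,.141,.2],down(-.405-np.pi/2)))
```

```text
[ 7.920e-01  3.800e-03  3.000e-04 -3.100e-03 -4.115e-01 -1.121e-01]
```

Request:
apply_moves(series="0.1 0.004 0 -0.003 -0.05 -0.014 0;0.2 0.004 0 -0.003 -0.1 -0.028 0;0.3 0.004 0 -0.003 -0.15 -0.042 0;0.4 0.004 0 -0.003 -0.2 -0.056 0;0.5 0.004 0 -0.003 -0.25 -0.07 0;0.6 0.004 0 -0.003 -0.3 -0.084 0;0.7 0.004 0 -0.003 -0.35 -0.098 0;0.792 0.004 0 -0.003 -0.39 -0.107 0;0.792 0.004 0 -0.003 -0.4115 -0.112 0;0.792 0.004 0 -0.003 -0.4115 -0.112 0;0.792 0.004 0 -0.003 -0.4115 -0.112 0;0.792 0.004 0 -0.003 -0.4115 -0.112 0")

```text
clock: 6.48
tcp_pos: [0.4948, 0.1386, 0.2003]
orientation: [-1.999, 0.414, 1.995]
contact_force: [-0.1, 0.6, -1.4]
grip_width: 0.0131
```

Run:
```python
from h import *
import pickle
o=get_obs();ci=camera_info("wrist");im=grab_frame("wrist");o2=get_obs();cv2.imwrite("pics/wE.png",im);pickle.dump((o,ci),open("wE.pkl","wb"))
print(o["joints"],o["tcp_pos"],o2["tcp_pos"],o["qvel"],o["orientation"])
```

```text
[-1.17379661  0.3663242   0.9779046   2.01483093 -0.37233435  0.94807243
 -1.98299632] [0.49483901 0.13860916 0.20031805] [0.49489849 0.1388048  0.2004024 ] [-0.00025392 -0.001821   -0.0002977  -0.003947   -0.00163366  0.00153928
 -0.00231663] [-1.99949589  0.41372659  1.99544266]
```

View pics/wE.png

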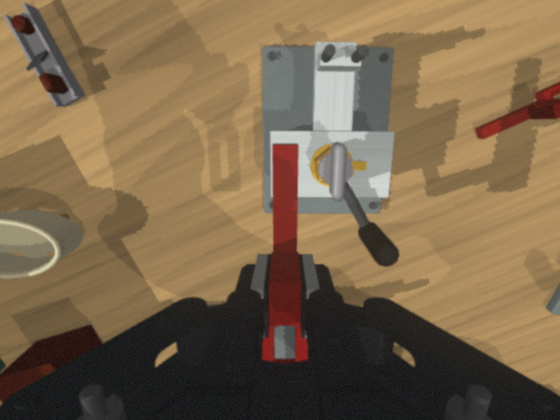

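Run:
```python
from h import *
im=cv2.imread("pics/wE.png");crop(im,305,35,405,135,7,"wEf.png");crop(im,295,130,405,270,5,"wEw.png")
```

```text
(no output)
```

View pics/wEf.png

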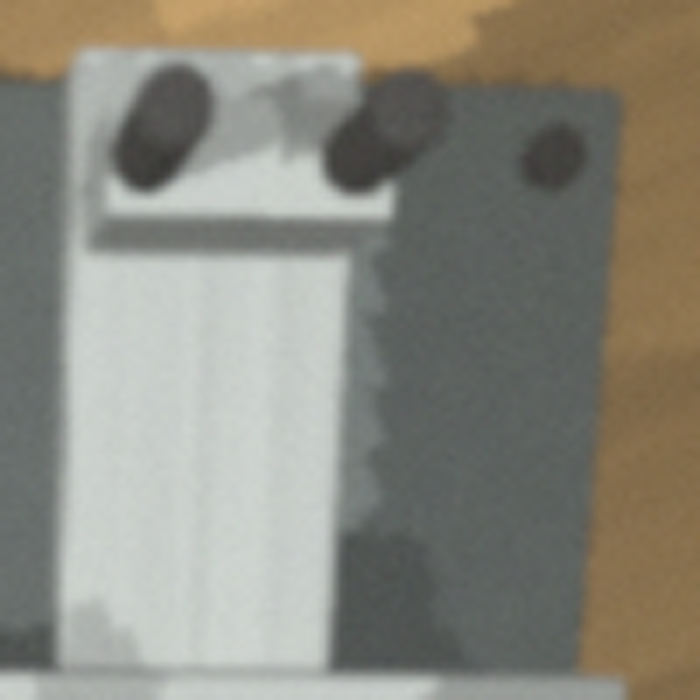

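View pics/wEw.png

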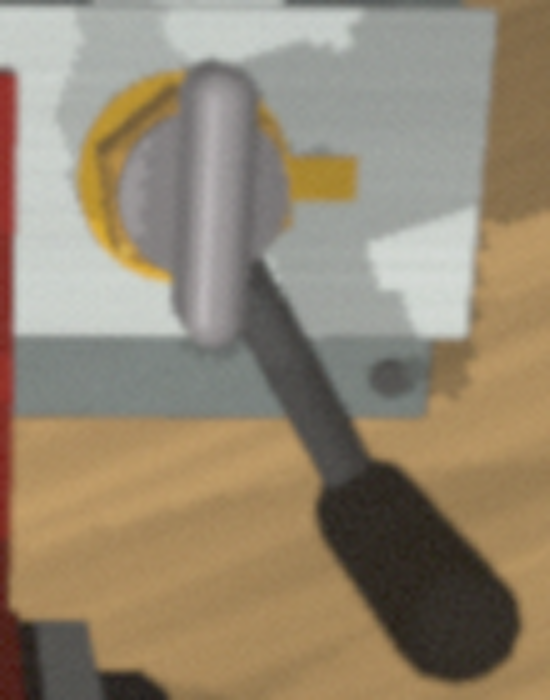

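```bash
cat > m.py <<'E'
from h import *
import pickle
o,ci=pickle.load(open("wE.pkl","rb"))
p,r=pose(o)
T=lambda X:r.inv().apply(X-p).round(4)
F=lambda u,v,z:onplane(ci,(305+u/7-.43,35+v/7-.43),z)
W=lambda u,v,z:onplane(ci,(295+u/5-.4,130+v/5-.4),z)
a=F(180,98,.11);b=F(412,107,.11);f=(a+b)/2
print("pins",a,b,np.linalg.norm(a-b),"mid",f,T(f)); d=b-a;print("fork yaw",np.arctan2(d[1],d[0])+np.pi/2)
for z in(.100,.104):
  w1=W(214,63,z);w2=W(212,349,z);print(z,"wing",np.linalg.norm(w1-w2),(w1+w2)/2,T((w1+w2)/2))
w1=W(217,100,.106);w2=W(215,300,.106);d=w1-w2;print("ridge",T(w1),T(w2),np.arctan2(d[1],d[0]))
print("shoulder",W(203,192,.086),T(W(203,192,.086)),"diam",np.linalg.norm(W(118,192,.086)-W(288,192,.086)))
s=(W(214,63,.102)+W(212,349,.102))/2;v=f-s
print(np.linalg.norm(v[:2]),"yaw",np.arctan2(v[1],v[0]))
k=W(463,620,.126);print("knob",k,T(k),np.linalg.norm((k-s)[:2]))
m=r.as_matrix();print("tool yaw key",np.arctan2(-m[1,2],-m[0,2]), "x",m[:,0])
E
python3 m.py
```

```text
pins [0.59407106 0.0619178  0.11      ] [0.5845162  0.04120732 0.11      ] 0.022808315983222683 mid [0.58929363 0.05156256 0.11      ] [ 0.0906  0.0424 -0.121 ]
fork yaw -0.4322557963252667
0.1 wing 0.04483034324759486 [0.51127793 0.08683628 0.1       ] [ 0.1004  0.041  -0.0354]
0.104 wing 0.04409368245433836 [0.51207904 0.08723065 0.104     ] [ 0.0964  0.0403 -0.036 ]
ridge [ 0.0944  0.0398 -0.0527] [ 0.0944  0.0409 -0.0222] -0.3723258236547604
shoulder [0.51181351 0.08596911 0.086     ] [ 0.1144  0.0415 -0.0362] diam 0.028075913287107894
0.0853363673220465 yaw -0.4286682761854398
knob [0.44338327 0.07645128 0.126     ] [0.0743 0.0774 0.0228] 0.0691101951530438
tool yaw key -0.4076227902790884 x [ 0.00177004 -0.00125384 -0.99999765]
```

Run:
```python
from h import *
print(rel([.5506,.0696,.145],down(-.422-np.pi/2)),get_obs()["contact_force"])
```

```text
[ 0.0146 -0.0022 -0.0002  0.0556  0.0415 -0.0784] [-0.0652466  -0.44454343 -1.49809328]
```

Request:
apply_moves(series="0.0146 -0.002 0 0.01 0.02 -0.04 0;0.0146 -0.002 0 0.03 0.0415 -0.078 0;0.0146 -0.002 0 0.0556 0.0415 -0.078 0;0.0146 -0.002 0 0.0556 0.0415 -0.078 0;0.0146 -0.002 0 0.0556 0.0415 -0.078 0;0.0146 -0.002 0 0.0556 0.0415 -0.078 0")

```text
clock: 7.28
tcp_pos: [0.5507, 0.0719, 0.1461]
orientation: [-1.991, 0.422, 1.988]
contact_force: [0.4, 0.4, -1.5]
grip_width: 0.0136
```

```bash
cat > look.py <<'E'
import sys
from h import *
import pickle
n=sys.argv[1]
o=get_obs();ci=camera_info("wrist");im=grab_frame("wrist");cv2.imwrite(f"pics/w{n}.png",im);pickle.dump((o,ci),open(f"w{n}.pkl","wb"))
p,r=pose(o);m=r.as_matrix();print(o["clock"],p.round(4),"keyyaw",np.arctan2(-m[1,2],-m[0,2]).round(4),"tilt",m[:2,0].round(4),"F",o["contact_force"].round(2),o["moment"].round(3),o["grip_width"].round(4))
crop(im,220,100,350,380,3,f"w{n}c.png")
s=grab_frame("scene");cv2.imwrite(f"pics/s{n}.png",s);crop(s,270,170,380,280,6,f"s{n}c.png")
E
python3 look.py F
```

```text
Traceback (most recent call last):
  File "look.py", line 6, in <module>
    p,r=pose(o);m=r.as_matrix();print(o["clock"],p.round(4),"keyyaw",np.arctan2(-m[1,2],-m[0,2]).round(4),"tilt",m[:2,0].round(4),"F",o["contact_force"].round(2),o["moment"].round(3),o["grip_width"].round(4))
                                                                                                                                                                                       ^^^^^^^^^^^^^^^^^^^^^
AttributeError: 'float' object has no attribute 'round'
```

```bash
sed -i 's/o\["clock"\],p/float(o["clock"]),p/;s/o\["contact_force"\].round(2)/np.round(o["contact_force"],2)/;s/o\["moment"\].round(3)/np.round(o["moment"],3)/;s/o\["grip_width"\].round(4)/o["grip_width"]/' look.py;python3 look.py F
```

```text
7.325 [0.5507 0.0719 0.146 ] keyyaw -0.4188 tilt [0.0017 0.0008] F [ 0.24 -0.46 -1.12] [-0.01   0.045 -0.068] 0.013115705559601655
```

View pics/wFc.png

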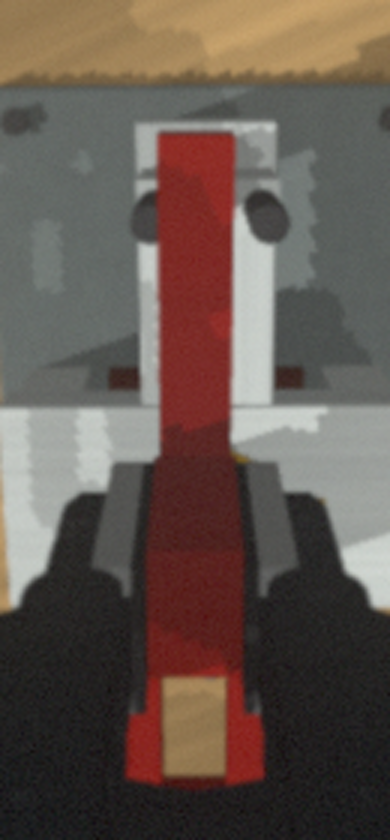

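View pics/sFc.png

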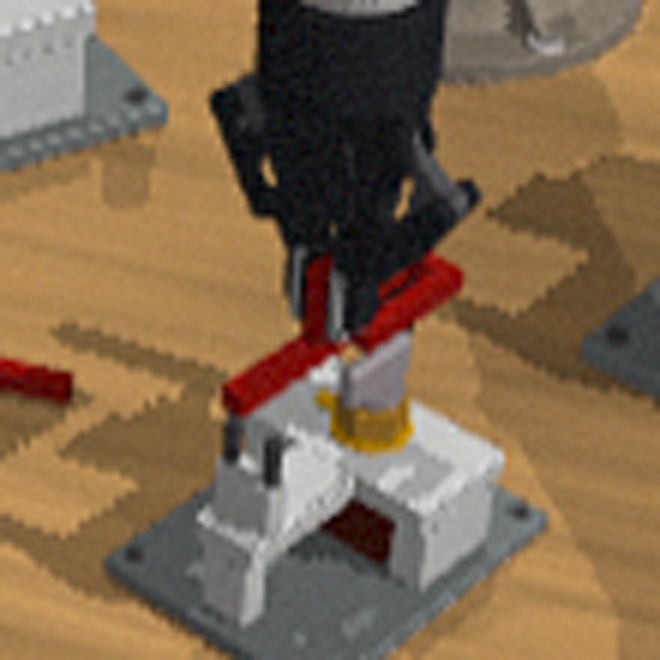

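```bash
cat > f.py <<'E'
import sys
from h import *
import pickle
n=sys.argv[1];v=[float(x) for x in sys.argv[2:]]
o,ci=pickle.load(open(f"w{n}.pkl","rb"));p,r=pose(o)
C=lambda u,w,z:r.inv().apply(onplane(ci,(220+u/3-.33,100+w/3-.33),z)-p).round(4)
print("pinmid",(C(v[0],v[1],.11)+C(v[2],v[3],.11))/2,C(v[0],v[1],.11),C(v[2],v[3],.11))
print("tail tip", C(v[4],v[5],p[2]-.003))
print(get_obs()["tcp_pos"])
print("S,F in tool", r.inv().apply(np.array([[.5117,.0867,.086],[.5893,.0516,.11]])-p).round(4))
E
python3 f.py F 150 218 270 218 196 132
```

```text
pinmid [ 0.036   0.0028 -0.0443] [ 0.036  -0.0087 -0.0443] [ 0.036   0.0143 -0.0443]
tail tip [ 0.0031  0.     -0.0624]
[0.55050733 0.07185805 0.1457228 ]
S,F in tool [[ 0.0599  0.0024  0.0417]
 [ 0.036   0.0029 -0.0435]]
```

Request:
apply_moves(series="0.003 0 0 0.008 0.0026 -0.0013 0;0.003 0 0 0.016 0.0026 -0.0013 0;0.003 0 0 0.016 0.0026 -0.0013 0;0.003 0 0 0.016 0.0026 -0.0013 0")

```text
clock: 7.92
tcp_pos: [0.5504, 0.0683, 0.1289]
orientation: [-1.988, 0.427, 1.988]
contact_force: [-0.6, 0.2, -1.8]
grip_width: 0.0134
```

```bash
python3 look.py G
```

```text
7.925 [0.5504 0.0683 0.1289] keyyaw -0.4229 tilt [-0.     -0.0002] F [-0.58  0.18 -1.78] [ 0.025 -0.009  0.044] 0.013395635854804739
```

View pics/wGc.png

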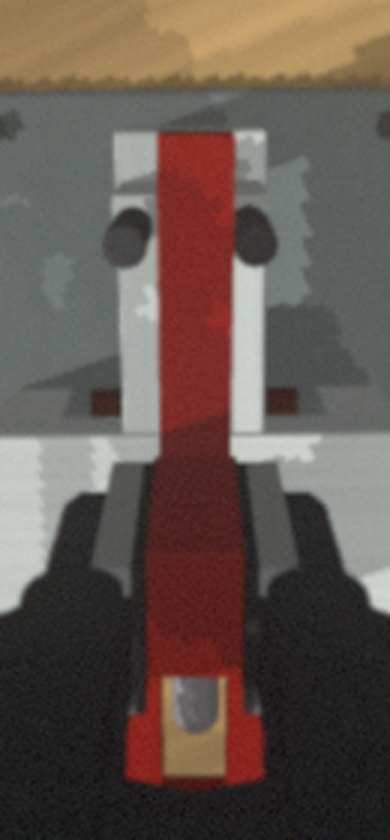

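View pics/sGc.png

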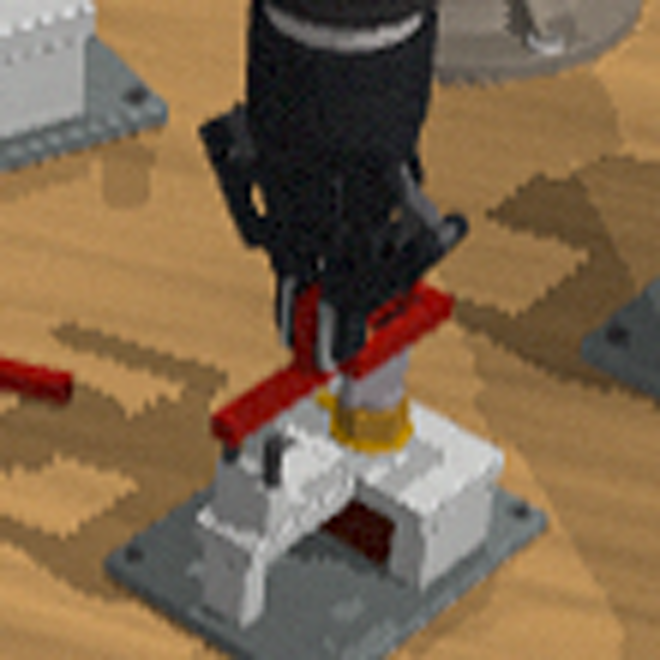

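```bash
python3 f.py G 124 247 260 244 196 132
```

```text
pinmid [ 0.0189  -0.00065 -0.0421 ] [ 0.0189 -0.0125 -0.0418] [ 0.0189  0.0112 -0.0424]
tail tip [ 0.003   0.     -0.0625]
[0.5505285  0.06834655 0.129152  ]
S,F in tool [[ 0.0429 -0.001   0.0428]
 [ 0.0189 -0.0008 -0.0424]]
```

Request:
apply_moves(series="0 0 0 0 -0.0008 0 0;0 0 0 0.004 -0.0008 0 0;0 0 0 0.008 -0.0008 0 0;0 0 0 0.012 -0.0008 0 0;0 0 0 0.012 -0.0008 0 0")

```text
clock: 8.65
tcp_pos: [0.5504, 0.069, 0.1166]
orientation: [-1.988, 0.427, 1.989]
contact_force: [0.1, -0.4, -0.9]
grip_width: 0.0133
```

```bash
python3 look.py H
```

```text
8.65 [0.5504 0.069  0.1166] keyyaw -0.4229 tilt [-0.0006 -0.0002] F [ 0.14 -0.45 -0.89] [-0.015 -0.041  0.037] 0.013333494551202028
```

View pics/wHc.png

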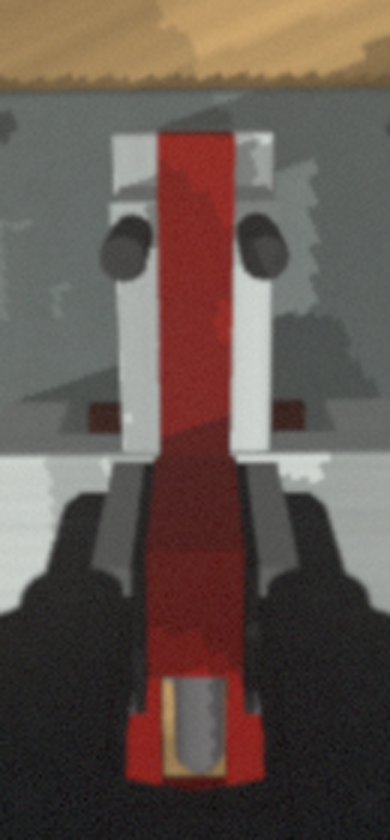

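View pics/sHc.png

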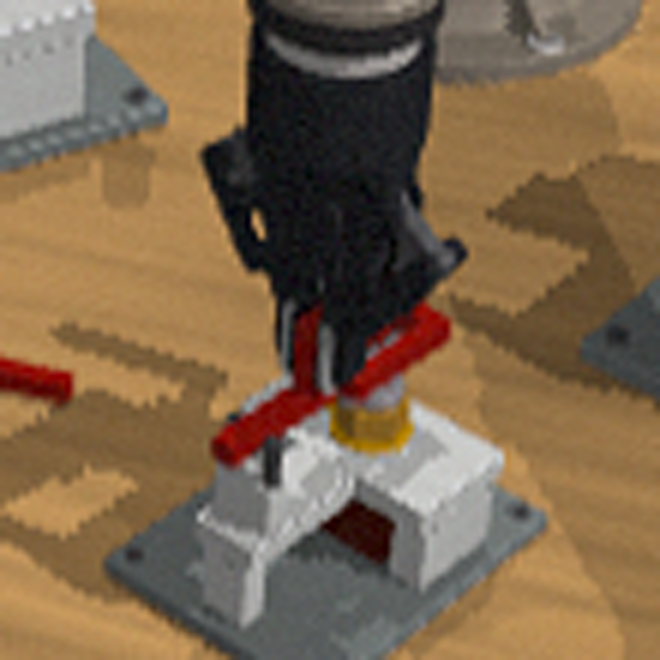

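Request:
apply_moves(series="-0.012 0 0 0 0.0006 0 0;-0.012 0 0 0.004 0.0006 0 0;-0.012 0 0 0.004 0.0006 0 0")

```text
clock: 9.12
tcp_pos: [0.5502, 0.0686, 0.1127]
orientation: [-1.995, 0.416, 1.996]
contact_force: [0.2, 0.6, -0.7]
grip_width: 0.0132
```

```bash
python3 look.py I
```

```text
9.125 [0.5502 0.0686 0.1127] keyyaw -0.4108 tilt [-0.0004  0.    ] F [ 0.23  0.59 -0.71] [-0.072 -0.01   0.002] 0.013199240110825898
```

View pics/wIc.png

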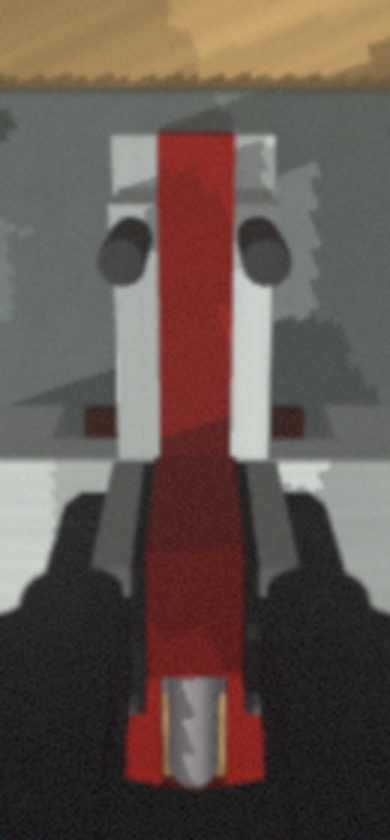

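Run:
```python
from h import *
im=cv2.imread("pics/wI.png");crop(im,255,315,315,370,10,"wIz.png");im=cv2.imread("pics/wG.png");crop(im,255,315,315,370,10,"wGz.png")
```

```text
(no output)
```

View pics/wIz.png

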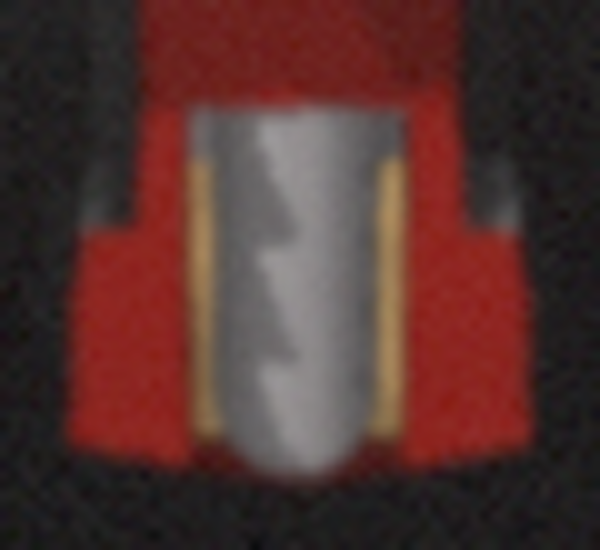

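View pics/sIc.png

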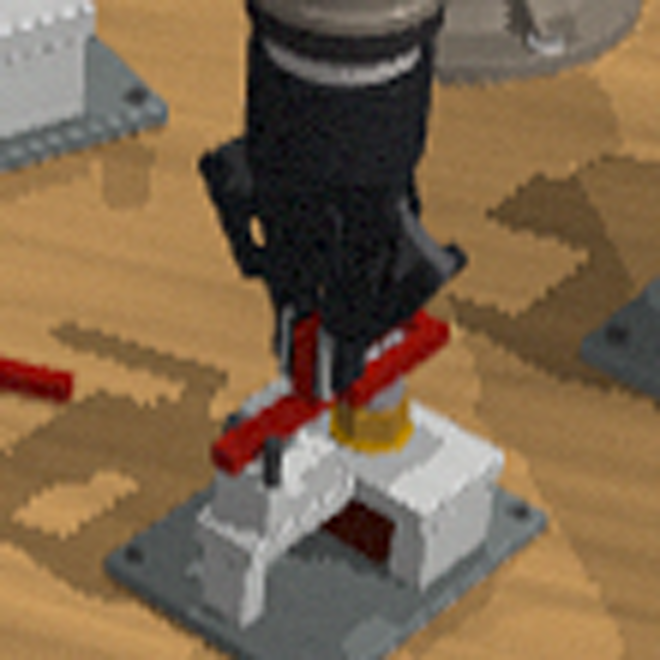

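Run:
```python
from h import *
import pickle
o,ci=pickle.load(open("wI.pkl","rb"));p,r=pose(o)
def pr(t): return ((proj(ci,p+r.apply(np.array(t)))-[255,315]+.5)*10).round(0)
print("slot end bottom/top",pr([[.0149,0,.0657],[.0029,0,.0657],[.0029,.0062,.0657],[.0029,-.0062,.0657]]))
print("hub end bottom/top",pr([[.0149,0,.0755],[.0029,0,.0755]]))
for z in(.096,.1,.104,.106):print(z,pr([[p[2]-z,0,.0425+.022],[p[2]-z,0,.0425+.0215-.0]]))
```

```text
slot end bottom/top [[302. 424.]
 [302. 571.]
 [410. 571.]
 [195. 571.]]
hub end bottom/top [[302. 552.]
 [302. 704.]]
0.096 [[302. 388.]
 [302. 381.]]
0.1 [[302. 434.]
 [302. 427.]]
0.104 [[302. 482.]
 [302. 475.]]
0.106 [[302. 506.]
 [302. 499.]]
```

Request:
apply_moves(series="0 0 0 0.003 0 0 0;0 0 0 0.006 0 0 0;0 0 0 0.009 0 0 0;0 0 0 0.009 0 0 0")

```text
clock: 9.72
tcp_pos: [0.5502, 0.0685, 0.1037]
orientation: [-1.995, 0.416, 1.996]
contact_force: [-0.3, 0.5, -1.3]
grip_width: 0.0133
```

```bash
python3 look.py J
```

```text
9.725 [0.5502 0.0685 0.1037] keyyaw -0.4109 tilt [-0.0004 -0.0002] F [-0.33  0.55 -1.3 ] [-0.046  0.018  0.039] 0.01328052842874826
```

View pics/wJc.png

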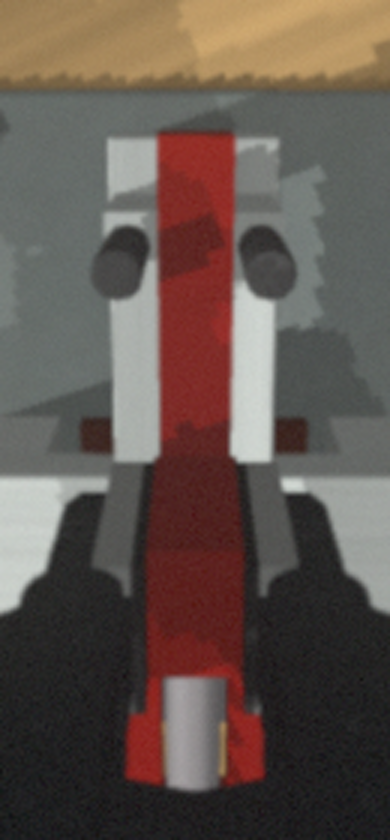

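Request:
apply_moves(series="0 0 0 0.0015 0 0 0;0 0 0 0.003 0 0 0;0 0 0 0.003 0 0 0")

```text
clock: 10.2
tcp_pos: [0.5504, 0.0686, 0.101]
orientation: [-1.995, 0.416, 1.995]
contact_force: [-0.9, 0.2, -1.5]
grip_width: 0.0131
```

```bash
python3 look.py K
```

```text
10.2 [0.5504 0.0686 0.101 ] keyyaw -0.4108 tilt [0.0001 0.    ] F [-0.86  0.23 -1.49] [-0.048  0.045  0.012] 0.013073677759550064
```

View pics/wKc.png

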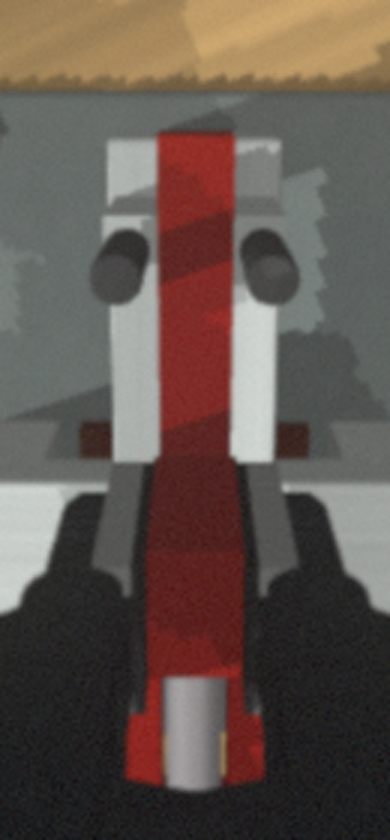

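View pics/sKc.png

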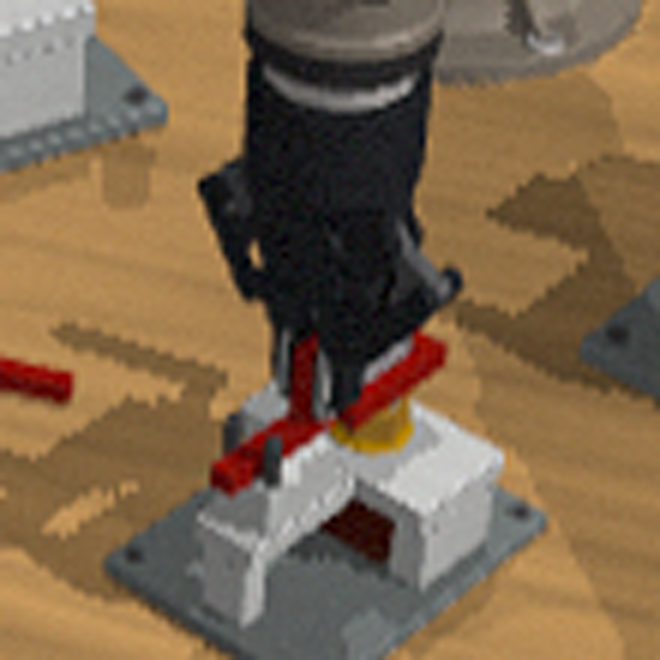

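Request:
apply_moves(series="0 0 0 0.001 0 0 0;0 0 0 0.0015 0 0 0;0 0 0 0.0015 0 0 0")

```text
clock: 10.68
tcp_pos: [0.5505, 0.0686, 0.1008]
orientation: [-1.994, 0.414, 1.995]
contact_force: [-5.5, 1.0, 14.3]
grip_width: 0.0131
```

Request:
apply_moves(series="0 0 0 -0.0007 0 0 0;0 0 0 -0.0007 0 0 0.2;0 0 0 -0.0007 0 0 0.35;0 0 0 -0.0007 0 0 0.35;0 0 0 -0.0007 0 0 0.35")

```text
clock: 11.3
tcp_pos: [0.5505, 0.0685, 0.1002]
orientation: [-1.995, 0.416, 1.995]
contact_force: [0.3, 0.6, 0.4]
grip_width: 0.0299
```

```bash
python3 look.py L
```

```text
11.3 [0.5505 0.0685 0.1002] keyyaw -0.4108 tilt [ 0.0001 -0.0001] F [0.32 0.62 0.43] [-0.013 -0.024 -0.025] 0.02993256148223441
```

View pics/wLc.png

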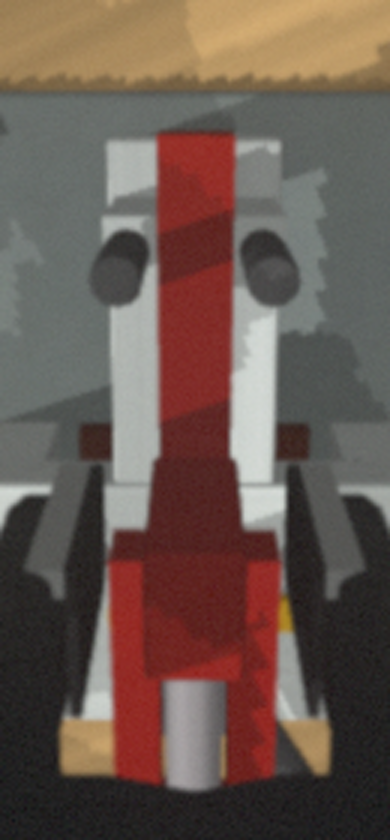

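View pics/sLc.png

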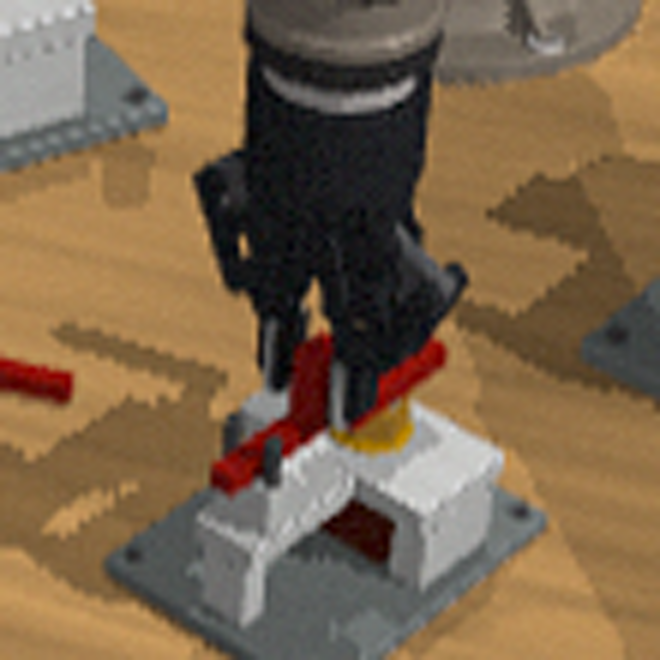

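Request:
apply_moves(series="0 0 0 -0.02 0 0 0.4;0 0 0 -0.05 0 0 0.4;0 0 0 -0.09 0 0 0.4;0 0 0 -0.1 0 0 0.4;0 0 0 -0.1 0 0 0.4")

```text
clock: 12.02
tcp_pos: [0.5508, 0.0688, 0.2012]
orientation: [-1.996, 0.414, 1.993]
contact_force: [0.2, 0.1, -0.6]
grip_width: 0.034
```

```bash
python3 look.py M
python3 - <<'E'
from h import *
print(get_obs()["joints"])
print(rel([.447,.0433,.19],down(1.707-np.pi/2)))
im=cv2.imread("pics/wM.png");crop(im,200,60,380,270,4,"wMz.png")
E
```

```text
12.025 [0.5508 0.0688 0.2012] keyyaw -0.4106 tilt [0.0018 0.0011] F [ 0.21  0.06 -0.62] [0.056 0.031 0.011] 0.03398733977572316
[-0.9465376   0.44434191  0.935259    1.92331989 -0.42734599  0.98791953
 -1.79611242]
[-2.1175e+00  9.0000e-04  7.0000e-04  9.7000e-03  6.4400e-02  8.4100e-02]
```

View pics/wM.png

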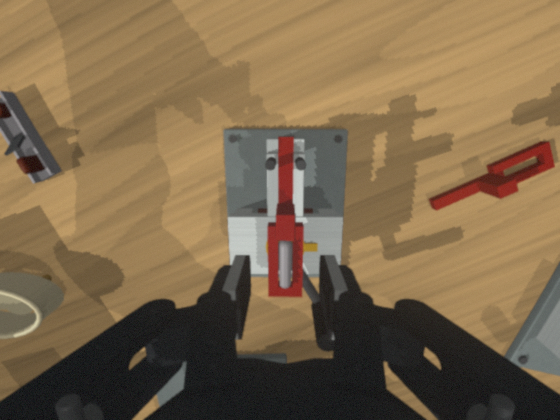

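Request:
apply_moves(series="-0.18 0 0 0 0.006 0.008 0;-0.36 0 0 0 0.012 0.016 0;-0.54 0 0 0 0.018 0.024 0;-0.72 0 0 0 0.024 0.032 0;-0.9 0 0 0 0.03 0.04 0;-1.08 0 0 0 0.036 0.048 0;-1.26 0 0 0 0.042 0.056 0;-1.44 0 0 0 0.048 0.064 0;-1.62 0 0 0 0.054 0.072 0;-1.8 0 0 0.005 0.06 0.08 0;-1.98 0 0 0.01 0.064 0.084 0;-2.117 0 0 0.01 0.064 0.084 0")

```text
clock: 13.62
tcp_pos: [0.4462, 0.043, 0.1888]
orientation: [1.103, 1.274, -1.108]
contact_force: [-0.5, 0.9, -0.1]
grip_width: -0.0
```

```bash
python3 look.py N
python3 - <<'E'
from h import *
print(get_obs()["joints"])
print(rel([.447,.0433,.19],down(1.707-np.pi/2)))
E
```

```text
13.625 [0.4462 0.043  0.1888] keyyaw 1.7109 tilt [-0.003  -0.0009] F [-0.51  0.87 -0.08] [ 0.038  0.011 -0.02 ] -1.4155362482410142e-05
[-0.71581226  0.16166626  0.53772119  2.144835   -0.10836412  0.86250625
  0.02306015]
[-0.0001  0.0004  0.002  -0.0007  0.0001 -0.0001]
```

View pics/wN.png

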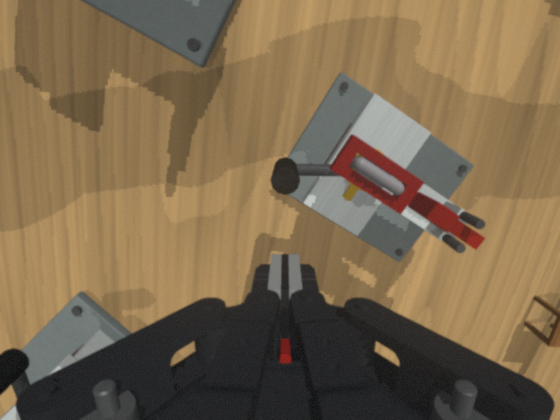

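Run:
```python
from h import *
import pickle
o,ci=pickle.load(open("wN.pkl","rb"));p,r=pose(o)
im=cv2.imread("pics/wN.png");crop(im,260,60,500,270,3,"wNz.png")
k=onplane(ci,(284,176.5),.126);print(k,r.inv().apply(k-p))
```

```text
[0.44083901 0.07981261 0.126     ] [ 6.28241863e-02  4.02889794e-06 -3.72546404e-02]
```

View pics/wNz.png

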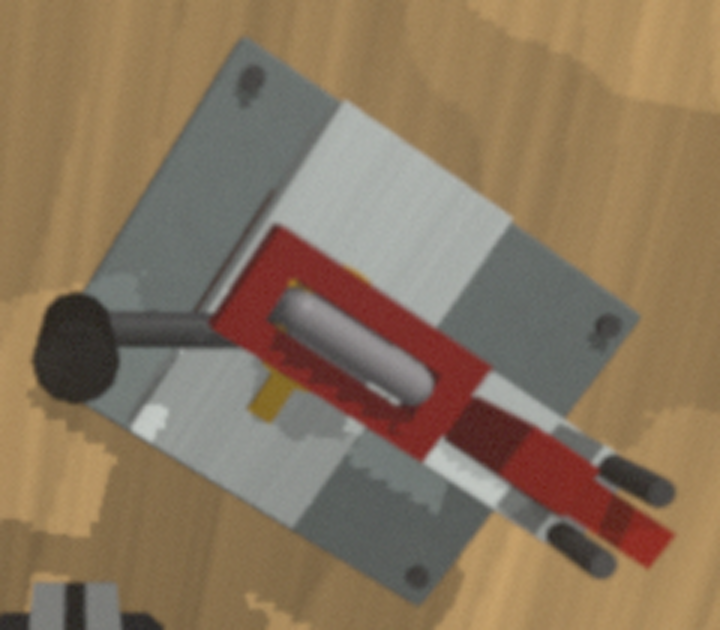

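Request:
apply_moves(series="0 0 0 0.03 0 0 0;0 0 0 0.07 0 0 0;0 0 0 0.094 0 0 0;0 0 0 0.094 0 0 0;0 0 0 0.094 0 0 0")

```text
clock: 14.35
tcp_pos: [0.4483, 0.0433, 0.0967]
orientation: [1.11, 1.269, -1.11]
contact_force: [0.2, -1.2, -0.9]
grip_width: -0.0001
```

```bash
python3 look.py O
python3 - <<'E'
from h import *
im=cv2.imread("pics/wO.png");crop(im,180,60,440,300,3,"wOz.png")
E
```

```text
14.35 [0.4483 0.0433 0.0967] keyyaw 1.7047 tilt [ 0.0006 -0.0001] F [ 0.2  -1.15 -0.93] [-0.077  0.042 -0.041] -0.00011612843006386803
```

View pics/wOz.png

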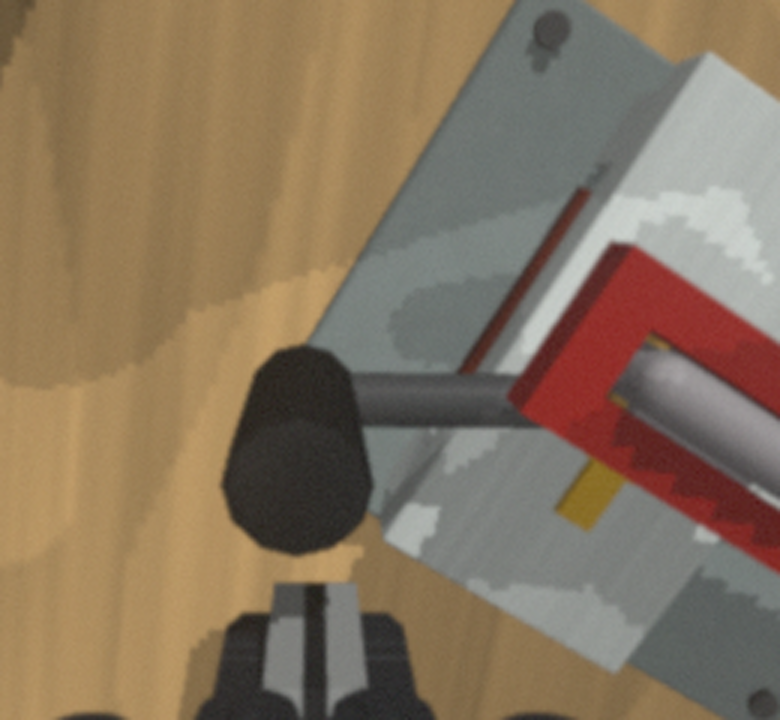

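Request:
apply_moves(series="0 0 0 0 0 -0.004 0;0 0 0 0 0 -0.008 0;0 0 0 0 0 -0.01 0;0 0 0 0 0 -0.01 0")

```text
clock: 14.95
tcp_pos: [0.4465, 0.0536, 0.0963]
orientation: [1.109, 1.27, -1.108]
contact_force: [-0.4, 0.3, 0.0]
grip_width: 0.0001
```

```bash
cat > arc.py <<'E'
import numpy as np,sys
d=.021
for a in map(float,sys.argv[1:]):
    c,s=np.cos(a),np.sin(a);print(f"{a} 0 0 0 {.07*(1-c)-d*s:.4f} {-d*(1-c)-.07*s:.4f} 0;",end="")
print()
E
python3 arc.py .025 .05 .075 .1 .125 .15 .175 .2 .225 .25 .3
```

```text
0.025 0 0 0 -0.0005 -0.0018 0;0.05 0 0 0 -0.0010 -0.0035 0;0.075 0 0 0 -0.0014 -0.0053 0;0.1 0 0 0 -0.0017 -0.0071 0;0.125 0 0 0 -0.0021 -0.0089 0;0.15 0 0 0 -0.0024 -0.0107 0;0.175 0 0 0 -0.0026 -0.0125 0;0.2 0 0 0 -0.0028 -0.0143 0;0.225 0 0 0 -0.0029 -0.0161 0;0.25 0 0 0 -0.0030 -0.0180 0;0.3 0 0 0 -0.0031 -0.0216 0;
```

Arc by 0.15 rad, slowly (contact expected after about 2–4 mm).

Request:
apply_moves(series="0 0 0 0 0 -0.0015 0;0 0 0 0 0 -0.003 0;0 0 0 0 0 -0.003 0;0.05 0 0 0 -0.001 -0.0065 0;0.075 0 0 0 -0.0014 -0.0083 0;0.1 0 0 0 -0.0017 -0.0101 0;0.1 0 0 0 -0.0017 -0.0101 0")

```text
clock: 15.82
tcp_pos: [0.4435, 0.063, 0.0962]
orientation: [1.183, 1.225, -1.183]
contact_force: [-0.4, -1.6, -0.6]
grip_width: -0.0001
```

```bash
python3 look.py P
python3 - <<'E'
from h import *
im=cv2.imread("pics/wP.png");crop(im,180,60,440,300,3,"wPz.png")
E
```

```text
15.825 [0.4435 0.063  0.0962] keyyaw 1.6063 tilt [ 0.0003 -0.0002] F [-0.35 -1.63 -0.64] [-0.287 -0.013 -0.031] -6.289775290578926e-05
```

View pics/wPz.png

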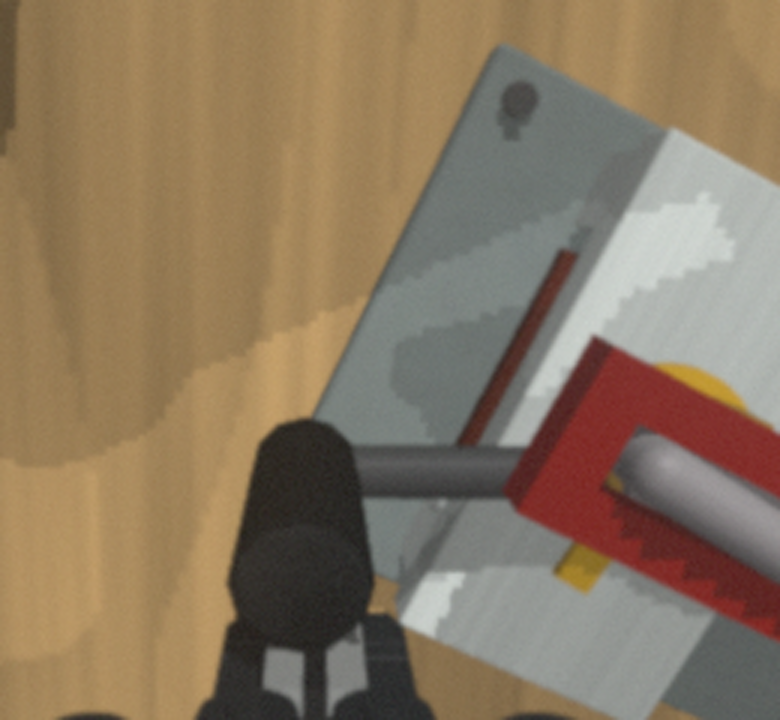

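Request:
apply_moves(series="0.05 0 0 0 -0.001 -0.0035 0;0.1 0 0 0 -0.0017 -0.0071 0;0.15 0 0 0 -0.0024 -0.0107 0;0.2 0 0 0 -0.0028 -0.0143 0")

```text
clock: 16.42
tcp_pos: [0.4402, 0.077, 0.0962]
orientation: [1.331, 1.126, -1.331]
contact_force: [1.6, -2.1, 0.5]
grip_width: -0.0003
```

Request:
apply_moves(series="0.05 0 0 0 -0.001 -0.0035 0;0.1 0 0 0 -0.0017 -0.0071 0;0.15 0 0 0 -0.0024 -0.0107 0;0.2 0 0 0 -0.0028 -0.0143 0")

```text
clock: 16.92
tcp_pos: [0.4397, 0.0916, 0.0962]
orientation: [1.474, 1.013, -1.474]
contact_force: [0.4, -1.9, 0.2]
grip_width: 0.0001
```

```bash
python3 look.py Q
python3 - <<'E'
from h import *
im=cv2.imread("pics/wQ.png");crop(im,180,60,440,300,3,"wQz.png")
E
```

```text
16.925 [0.4397 0.0916 0.0962] keyyaw 1.2044 tilt [ 0.0001 -0.0003] F [ 0.37 -1.87  0.18] [-0.521 -0.106  0.013] 0.00012044046208453622
```

View pics/wQz.png

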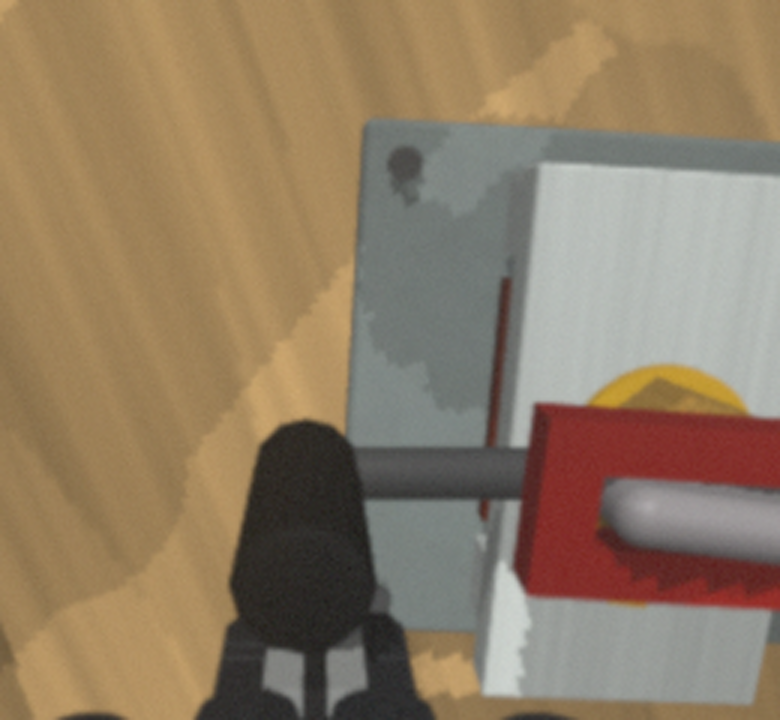

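Request:
apply_moves(series="0.05 0 0 0 -0.001 -0.0035 0;0.1 0 0 0 -0.0017 -0.0071 0;0.15 0 0 0 -0.0024 -0.0107 0;0.15 0 0 0 -0.0024 -0.0107 0")

```text
clock: 17.52
tcp_pos: [0.4412, 0.1027, 0.0961]
orientation: [1.576, 0.921, -1.576]
contact_force: [-0.2, -1.4, 0.4]
grip_width: -0.0001
```

Request:
apply_moves(series="0.025 0 0 0 -0.0005 -0.0018 0;0.05 0 0 0 -0.001 -0.0035 0;0.05 0 0 0 -0.001 -0.0035 0")

```text
clock: 17.9
tcp_pos: [0.4422, 0.1063, 0.0962]
orientation: [1.612, 0.887, -1.612]
contact_force: [-0.2, -1.2, -0.4]
grip_width: -0.0001
```

Request:
apply_moves(series="0.025 0 0 0 -0.0005 -0.0018 0;0.05 0 0 0 -0.001 -0.0035 0;0.05 0 0 0 -0.001 -0.0035 0")

```text
clock: 18.27
tcp_pos: [0.4433, 0.11, 0.0962]
orientation: [1.646, 0.853, -1.646]
contact_force: [-1.0, -1.2, -0.2]
grip_width: 0.0
```

Request:
apply_moves(series="0.025 0 0 0 -0.0005 -0.0018 0;0.05 0 0 0 -0.001 -0.0035 0;0.05 0 0 0 -0.001 -0.0035 0")

```text
clock: 18.65
tcp_pos: [0.4445, 0.1134, 0.0962]
orientation: [1.68, 0.818, -1.679]
contact_force: [-0.4, -2.0, -0.7]
grip_width: 0.0001
```

Request:
apply_moves(series="0.025 0 0 0 -0.0005 -0.0018 0;0.05 0 0 0 -0.001 -0.0035 0;0.05 0 0 0 -0.001 -0.0035 0")

```text
clock: 19.02
tcp_pos: [0.4459, 0.1168, 0.0962]
orientation: [1.713, 0.781, -1.713]
contact_force: [0.2, -1.4, -0.0]
grip_width: 0.0002
```

Request:
apply_moves(series="0.025 0 0 0 -0.0005 -0.0018 0;0.05 0 0 0 -0.001 -0.0035 0;0.05 0 0 0 -0.001 -0.0035 0")

```text
clock: 19.4
tcp_pos: [0.4474, 0.1201, 0.0962]
orientation: [1.747, 0.744, -1.746]
contact_force: [0.3, -1.7, 0.0]
grip_width: -0.0001
```

Request:
apply_moves(series="0.025 0 0 0 -0.0005 -0.0018 0;0.05 0 0 0 -0.001 -0.0035 0;0.05 0 0 0 -0.001 -0.0035 0")

```text
clock: 19.77
tcp_pos: [0.4492, 0.1233, 0.0962]
orientation: [1.78, 0.706, -1.779]
contact_force: [-0.2, -1.8, 0.1]
grip_width: 0.0003
```

```bash
python3 look.py R
python3 - <<'E'
from h import *
im=cv2.imread("pics/wR.png");crop(im,180,60,440,300,3,"wRz.png")
E
```

```text
19.775 [0.4492 0.1233 0.0962] keyyaw 0.756 tilt [ 0.0004 -0.    ] F [-0.18 -1.79  0.13] [-0.259  0.119 -0.026] 0.00025043202808471845
```

View pics/wRz.png

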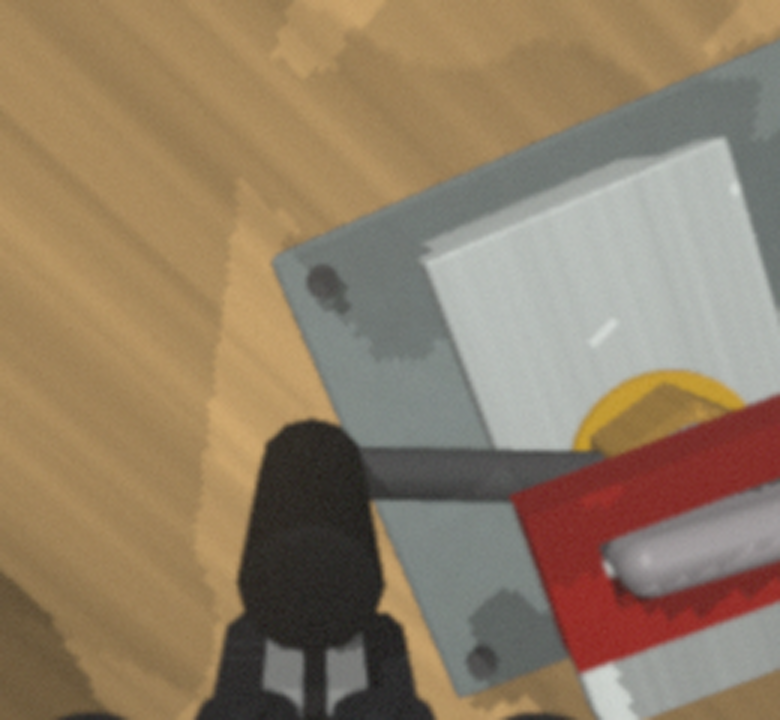

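Request:
apply_moves(series="0.025 0 0 0 -0.0005 -0.0018 0;0.05 0 0 0 -0.001 -0.0035 0;0.05 0 0 0 -0.001 -0.0035 0")

```text
clock: 20.25
tcp_pos: [0.451, 0.1264, 0.0962]
orientation: [1.812, 0.667, -1.811]
contact_force: [-0.2, -1.4, 1.2]
grip_width: 0.0001
```

Request:
apply_moves(series="0.025 0 0 0 -0.0005 -0.0018 0;0.05 0 0 0 -0.001 -0.0035 0;0.05 0 0 0 -0.001 -0.0035 0")

```text
clock: 20.62
tcp_pos: [0.453, 0.1294, 0.0962]
orientation: [1.844, 0.627, -1.843]
contact_force: [-1.1, -1.7, -0.3]
grip_width: -0.0002
```

Request:
apply_moves(series="0.025 0 0 0 -0.0005 -0.0018 0;0.05 0 0 0 -0.001 -0.0035 0;0.05 0 0 0 -0.001 -0.0035 0")

```text
clock: 21.0
tcp_pos: [0.4552, 0.1323, 0.0962]
orientation: [1.876, 0.586, -1.875]
contact_force: [-0.6, -1.6, -0.6]
grip_width: -0.0004
```

Request:
apply_moves(series="0.025 0 0 0 -0.0005 -0.0018 0;0.05 0 0 0 -0.001 -0.0035 0;0.05 0 0 0 -0.001 -0.0035 0")

```text
clock: 21.38
tcp_pos: [0.4575, 0.1352, 0.0962]
orientation: [1.907, 0.544, -1.906]
contact_force: [-0.9, -1.3, -0.4]
grip_width: 0.0004
```

Request:
apply_moves(series="0.025 0 0 0 -0.0005 -0.0018 0;0.05 0 0 0 -0.001 -0.0035 0;0.05 0 0 0 -0.001 -0.0035 0")

```text
clock: 21.75
tcp_pos: [0.46, 0.1378, 0.0962]
orientation: [1.938, 0.501, -1.937]
contact_force: [-1.3, -0.1, -0.5]
grip_width: -0.0003
```

Request:
apply_moves(series="0.025 0 0 0 -0.0005 -0.0018 0;0.05 0 0 0 -0.001 -0.0035 0;0.05 0 0 0 -0.001 -0.0035 0")

```text
clock: 22.12
tcp_pos: [0.4626, 0.1404, 0.0962]
orientation: [1.969, 0.456, -1.968]
contact_force: [-0.6, -0.8, 0.4]
grip_width: 0.0002
```

Request:
apply_moves(series="0.025 0 0 0 -0.0005 -0.0018 0;0.05 0 0 0 -0.001 -0.0035 0;0.05 0 0 0 -0.001 -0.0035 0")

```text
clock: 22.5
tcp_pos: [0.4653, 0.1428, 0.0962]
orientation: [1.998, 0.411, -1.998]
contact_force: [-1.3, -1.7, -0.1]
grip_width: 0.0003
```

```bash
python3 look.py S
python3 - <<'E'
from h import *
im=cv2.imread("pics/wS.png");crop(im,180,60,440,300,3,"wSz.png")
E
```

```text
22.5 [0.4653 0.1428 0.0962] keyyaw 0.4059 tilt [ 0.0004 -0.0001] F [-1.29 -1.72 -0.15] [-0.25   0.201 -0.032] 0.0002681682692750011
```

View pics/wSz.png

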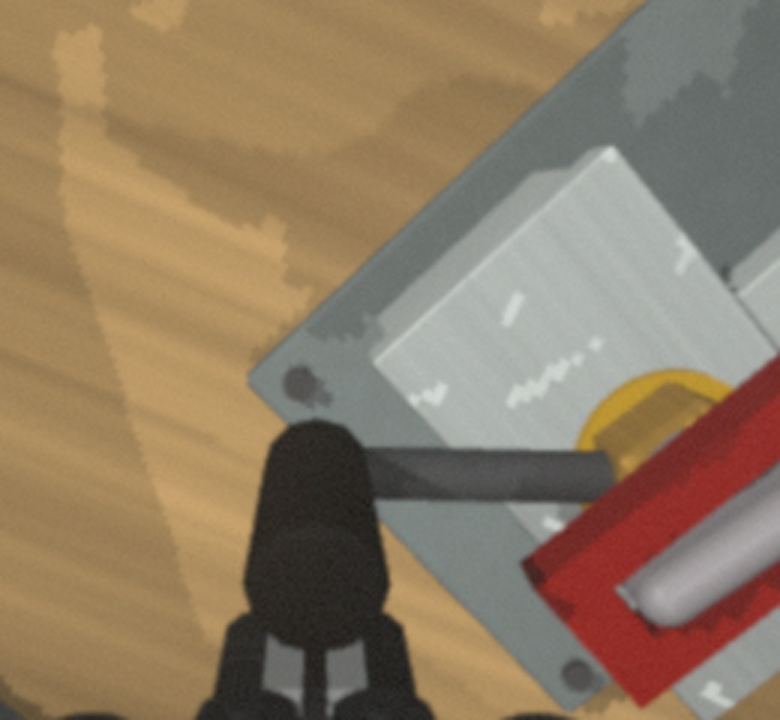

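Request:
apply_moves(series="0.025 0 0 0 -0.0005 -0.0018 0;0.05 0 0 0 -0.001 -0.0035 0;0.05 0 0 0 -0.001 -0.0035 0")

```text
clock: 22.98
tcp_pos: [0.4681, 0.1451, 0.0962]
orientation: [2.028, 0.364, -2.027]
contact_force: [-0.9, -0.6, 0.1]
grip_width: 0.0001
```

Request:
apply_moves(series="0.025 0 0 0 -0.0005 -0.0018 0;0.05 0 0 0 -0.001 -0.0035 0;0.05 0 0 0 -0.001 -0.0035 0")

```text
clock: 23.35
tcp_pos: [0.471, 0.1473, 0.0962]
orientation: [2.057, 0.317, -2.056]
contact_force: [-1.1, -0.8, 0.8]
grip_width: 0.0
```

Request:
apply_moves(series="0.025 0 0 0 -0.0005 -0.0018 0;0.05 0 0 0 -0.001 -0.0035 0;0.05 0 0 0 -0.001 -0.0035 0")

```text
clock: 23.72
tcp_pos: [0.4741, 0.1493, 0.0962]
orientation: [2.086, 0.268, -2.085]
contact_force: [-1.5, -0.9, 0.3]
grip_width: -0.0001
```

Request:
apply_moves(series="0.025 0 0 0 -0.0005 -0.0018 0;0.05 0 0 0 -0.001 -0.0035 0;0.05 0 0 0 -0.001 -0.0035 0")

```text
clock: 24.1
tcp_pos: [0.4772, 0.1511, 0.0962]
orientation: [2.113, 0.218, -2.112]
contact_force: [-1.7, -0.0, 1.4]
grip_width: 0.0002
```

Request:
apply_moves(series="0.025 0 0 0 -0.0005 -0.0018 0;0.05 0 0 0 -0.001 -0.0035 0;0.05 0 0 0 -0.001 -0.0035 0")

```text
clock: 24.48
tcp_pos: [0.4804, 0.1528, 0.0962]
orientation: [2.141, 0.167, -2.14]
contact_force: [-1.2, -0.7, 0.3]
grip_width: -0.0
```

```bash
python3 look.py T
python3 - <<'E'
from h import *
im=cv2.imread("pics/wT.png");crop(im,180,60,440,300,3,"wTz.png")
E
```

```text
24.475 [0.4804 0.1528 0.0962] keyyaw 0.1559 tilt [ 0.0005 -0.0001] F [-1.19 -0.66  0.3 ] [-0.187  0.252 -0.004] -3.816567572620321e-05
```

View pics/wTz.png

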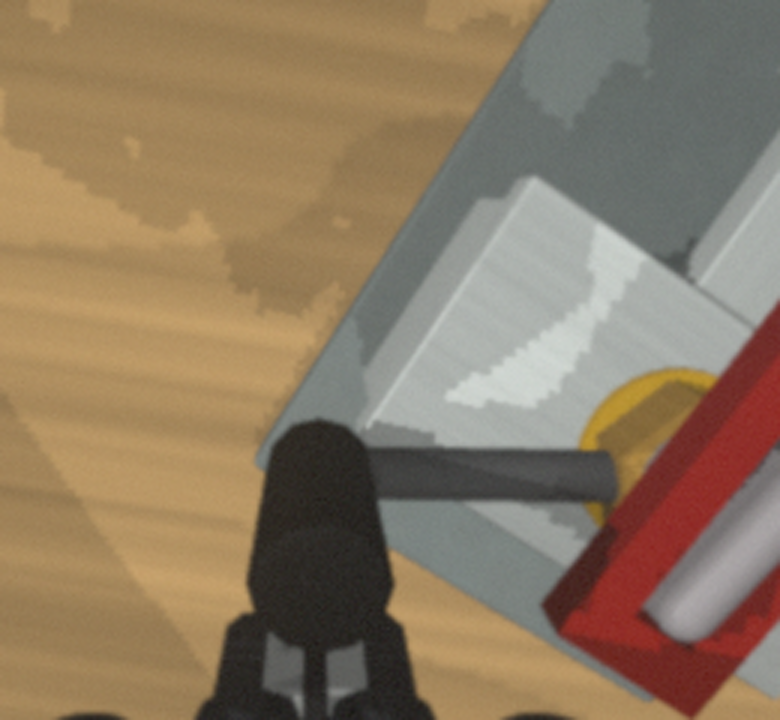

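View pics/sTc.png

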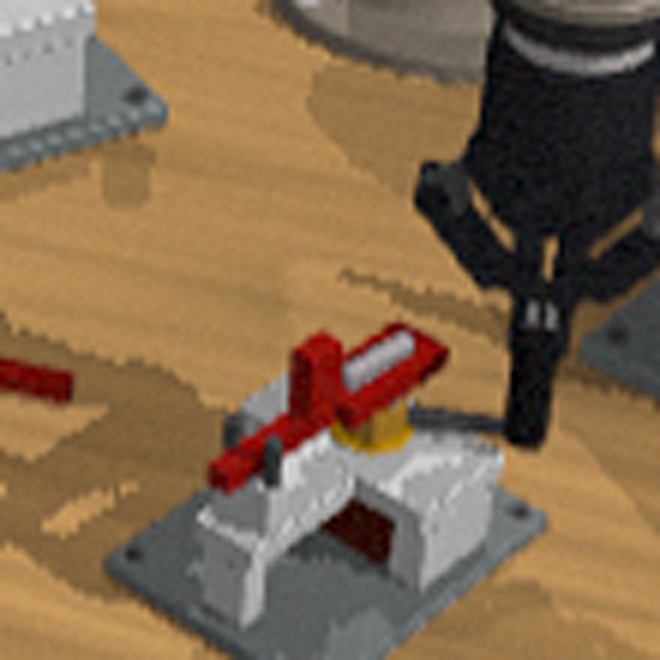

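Request:
apply_moves(series="0.025 0 0 0 -0.0005 -0.0018 0;0.05 0 0 0 -0.001 -0.0035 0;0.05 0 0 0 -0.001 -0.0035 0")

```text
clock: 24.95
tcp_pos: [0.4828, 0.1542, 0.096]
orientation: [2.165, 0.114, -2.169]
contact_force: [-4.8, -1.6, 2.6]
grip_width: 0.0001
```

Request:
apply_moves(series="0.025 0 0 0 -0.0005 -0.0018 0;0.05 0 0 0 -0.001 -0.0035 0;0.05 0 0 0 -0.001 -0.0035 0")

```text
clock: 25.32
tcp_pos: [0.4857, 0.1555, 0.0959]
orientation: [2.19, 0.061, -2.196]
contact_force: [-6.8, -0.6, 4.5]
grip_width: -0.0001
```

Request:
apply_moves(series="0.025 0 0 0 -0.0005 -0.0018 0;0.05 0 0 0 -0.001 -0.0035 0;0.05 0 0 0 -0.001 -0.0035 0")

```text
clock: 25.7
tcp_pos: [0.4888, 0.1567, 0.0959]
orientation: [2.215, 0.006, -2.222]
contact_force: [-7.7, -1.2, 4.3]
grip_width: 0.0
```

```bash
python3 look.py U
python3 - <<'E'
from h import *
im=cv2.imread("pics/wU.png");crop(im,180,60,440,300,3,"wUz.png")
E
```

```text
25.7 [0.4888 0.1567 0.0959] keyyaw 0.0057 tilt [-0.0031 -0.0001] F [-7.65 -1.25  4.34] [-0.247  1.389  0.01 ] 3.733469225045586e-05
```

View pics/wUz.png

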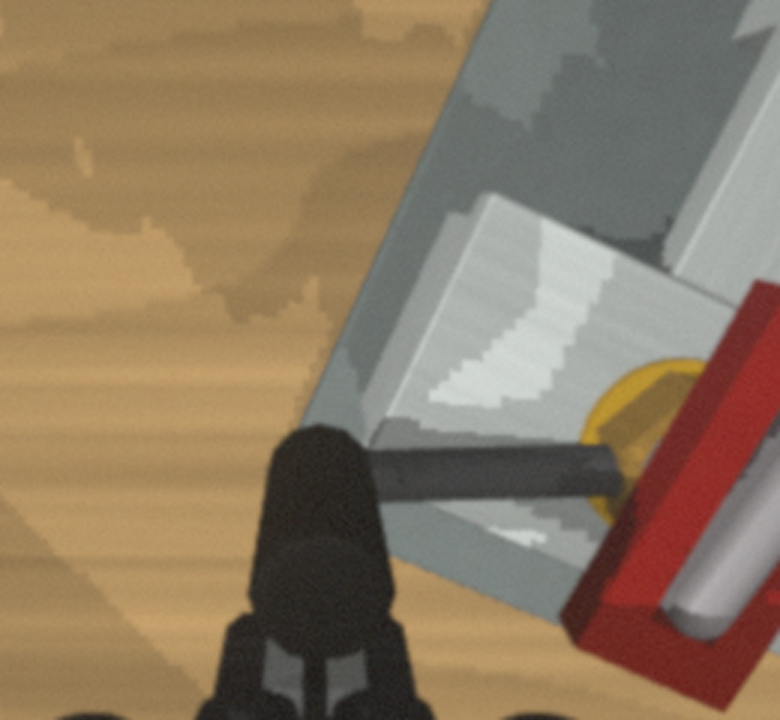

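Request:
apply_moves(series="0.025 0 0 0 -0.0005 -0.0018 0;0.05 0 0 0 -0.001 -0.0035 0;0.05 0 0 0 -0.001 -0.0035 0")

```text
clock: 26.18
tcp_pos: [0.492, 0.1578, 0.0958]
orientation: [-2.195, 0.049, 2.203]
contact_force: [-7.7, -0.0, 4.7]
grip_width: 0.0001
```

Request:
apply_moves(series="0 0 0 0 0 0 0")

```text
clock: 26.3
tcp_pos: [0.492, 0.1578, 0.0958]
orientation: [-2.195, 0.048, 2.203]
contact_force: [-7.7, -0.9, 4.6]
grip_width: -0.0001
```

```bash
python3 look.py V
```

```text
26.3 [0.492  0.1578 0.0958] keyyaw -0.0441 tilt [-0.0037  0.0001] F [-7.73 -0.87  4.57] [-0.198  1.627  0.04 ] -9.908059013213571e-05
```

Run:
```python
from h import *
im=grab_frame("top");cv2.imwrite("pics/topV.png",im);crop(im,195,170,275,250,9,"topVz.png")
```

```text
(no output)
```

View pics/wV.png

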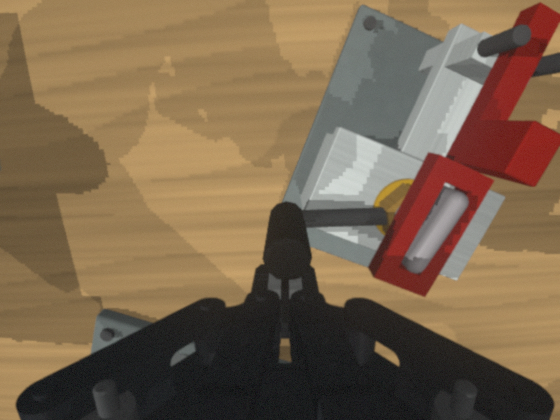

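View pics/topVz.png

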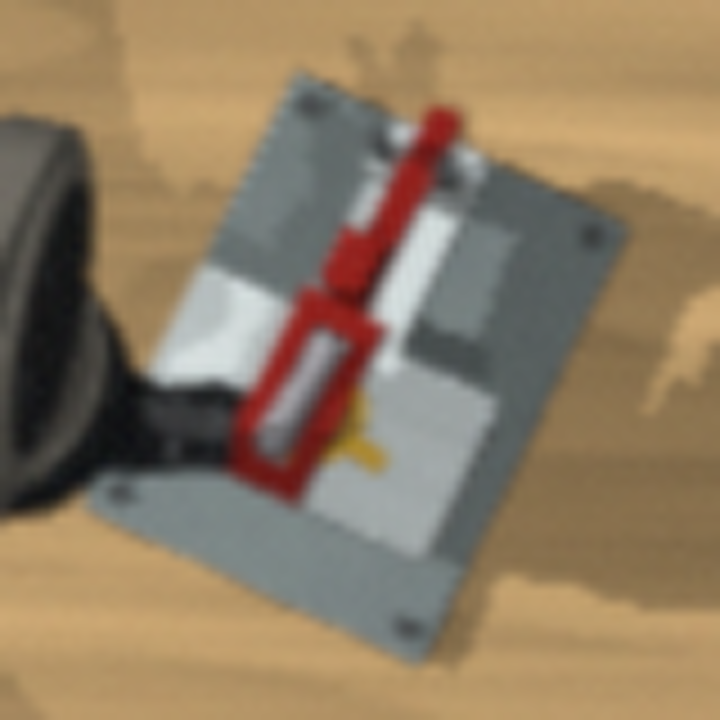

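View pics/sVc.png

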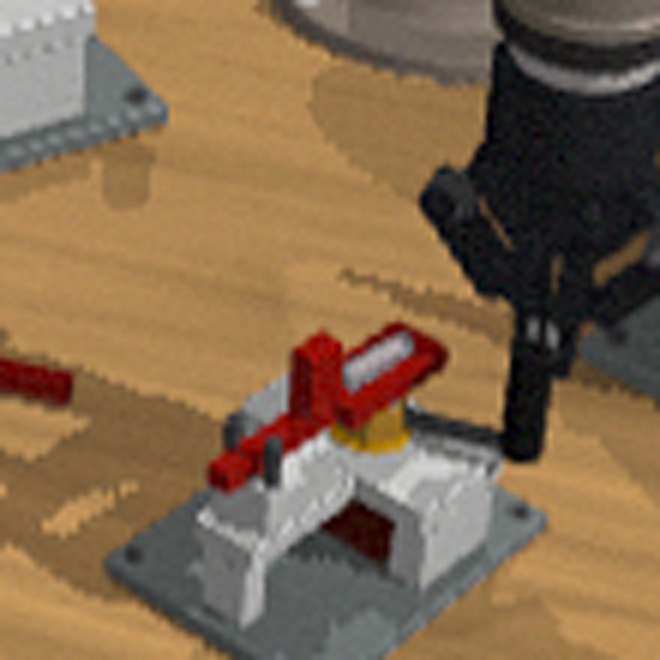

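Run:
```python
from h import *
import pickle
ci=pickle.load(open("top0.pkl","rb"))
S=np.array([.5115,.0855,.063])
for fn in("top0","topV"):
    im=cv2.imread(f"pics/{fn}.png");hsv=cv2.cvtColor(im,cv2.COLOR_BGR2HSV)
    pts=[];wt=[]
    for v in range(200,235):
        for u in range(215,250):
            h,s,val=hsv[v,u]
            if 18<=h<=30 and s>150:
                X=onplane(ci,(u,v),.063)[:2]-S[:2];rr=np.linalg.norm(X)
                if .018<rr<.034 and X[1]<0: pts.append(X);wt.append(float(s)-120)
    pts=np.array(pts);c=np.average(pts,axis=0,weights=wt);print(fn,len(pts),c,np.linalg.norm(c),np.degrees(np.arctan2(c[1],c[0])))
```

```text
top0 5 [-0.00973729 -0.02048394] 0.022680531470944763 -115.42463924667601
topV 4 [-0.01424636 -0.01770449] 0.022724606415849846 -128.82277388604516
```

Request:
apply_moves(series="0 0 0 0 0 0.006 0;0 0 0 0 0 0.02 0;0 0 0 0 0 0.03 0;0 0 0 -0.04 0 0.03 0;0 0 0 -0.1 0 0.03 0;0 0 0 -0.11 0 0.03 0")

```text
clock: 27.2
tcp_pos: [0.4655, 0.1599, 0.2092]
orientation: [-2.203, 0.044, 2.192]
contact_force: [-0.9, 0.3, -0.2]
grip_width: -0.0003
```

```bash
python3 look.py W;  python3 - <<'E'
from h import *
# view pose like E but mirrored so that tab side visible: camera near above tab; key-x yaw -0.41
ps=-.41;u=np.array([np.cos(ps),np.sin(ps)]);n=np.array([-u[1],u[0]])
t=np.array([.5115,.0855])-.0375*u-.06*n
p=t; print(p, rel([*p,.2],down(ps-np.pi/2)), get_obs()["joints"])
t=np.array([.5115,.0855])+.0425*u-.03*n;print(t,rel([*t,.2],down(ps-np.pi/2)))
E
```

```text
27.2 [0.4655 0.1599 0.2092] keyyaw -0.0436 tilt [0.0049 0.0037] F [-0.88  0.27 -0.18] [ 0.016 -0.02  -0.008] -0.0003087239799974623
[0.45319141 0.0454206 ] [ 0.3672 -0.0013  0.0029  0.0067  0.1149  0.006 ] [-1.37376666  0.3651694   1.14710641  2.06192021 -0.41038979  0.96241015
 -1.62349979]
[0.53851936 0.04104548] [ 0.3672 -0.0013  0.0029  0.0069  0.1157 -0.0795]
```

View pics/wW.png

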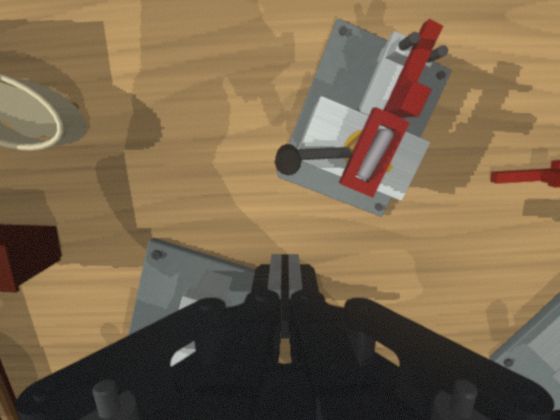

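Request:
apply_moves(series="0 0 0 0 0.05 0 0;0 0 0 0 0.1 0 0;0 0 0 0 0.1 -0.01 0;0 0 0 0 0.1 -0.01 0;0 0 0 0 0.1 -0.01 0")

```text
clock: 27.92
tcp_pos: [0.4691, 0.0598, 0.2055]
orientation: [-2.2, 0.047, 2.202]
contact_force: [0.9, 0.5, -0.0]
grip_width: 0.0
```

```bash
python3 look.py X;  python3 - <<'E'
from h import *
im=cv2.imread("pics/wX.png");crop(im,180,20,380,220,3.8,"wXz.png")
E
```

```text
27.925 [0.4691 0.0598 0.2055] keyyaw -0.0422 tilt [-0.0009 -0.0008] F [ 0.88  0.52 -0.05] [-0.05   0.009  0.03 ] 4.2393641606993655e-05
```

View pics/wXz.png

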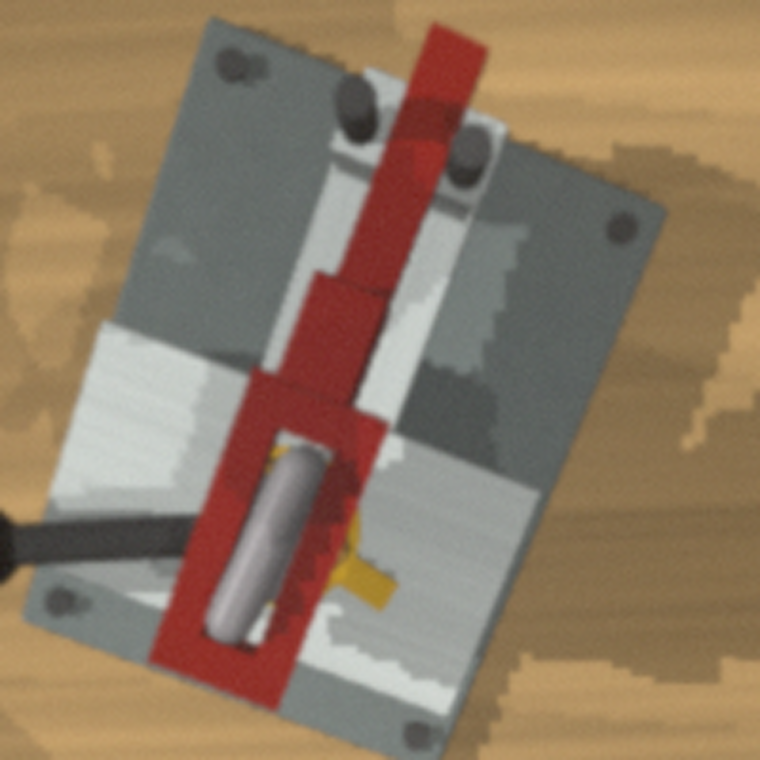

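Run:
```python
from h import *
import pickle
o,ci=pickle.load(open("wX.pkl","rb"))
P=lambda u,v,z:onplane(ci,(180+u/3.8-.4,20+v/3.8-.4),z)[:2]
a=P(309,450,.102);b=P(222,638,.102);d=a-b;wy=np.arctan2(d[1],d[0]);c=(a+b)/2
print("wing",np.linalg.norm(d),wy,c)
f=(P(355,93,.11)+P(472,143,.11))/2;v=f-c;fy=np.arctan2(v[1],v[0]);print("fork",f,np.linalg.norm(v),fy)
# tab corners
q=(P(397,581,.063)+P(384,611,.063))/2
for s in(c,f-.085*v/np.linalg.norm(v)):
    t=q-s;print("tab end",np.linalg.norm(t),"rel ang to wing+90",np.degrees(np.arctan2(t[1],t[0])-(wy-np.pi/2)),"vs fork",np.degrees(np.arctan2(t[1],t[0])-(fy-np.pi/2)))
    w=np.array([np.cos(wy),np.sin(wy)]);print("x26",26*(t@w)/np.linalg.norm(t))
kt=(P(433,22,.098)+P(487,49,.098))/2;kh=(P(150,662,.098)+P(278,711,.098))/2;d=kt-kh;d/=np.linalg.norm(d)
print("keylen",np.linalg.norm(kt-kh),"yaw",np.arctan2(d[1],d[0]),"slot-screw",(kh+.033*d-c)*1e3,"tail-fork",(kh+.118*d-f)*1e3)
```

```text
wing 0.04313545295493938 -0.5011750237985118 [0.51150417 0.08568567]
fork [0.58965963 0.05194811] 0.08512636964746532 -0.40750862233780366
tab end 0.030801406014804994 rel ang to wing+90 -6.883198605023817 vs fork -12.249888090900384
x26 -3.115988664019468
tab end 0.030828465934625227 rel ang to wing+90 -7.1127141579426905 vs fork -12.479403643819257
x26 -3.2193635770459244
keylen 0.1375199594929537 yaw -0.42666337203254234 slot-screw [-0.26769697 -0.10723473] tail-fork [-1.04327004 -1.54570619]
```

Run:
```python
from h import *
o=get_obs();print(float(o["clock"]),o["contact_force"],max(abs(np.array(o["qvel"]))));print(hand_in())
```

```text
28.025 [-0.32040331 -0.59561741 -0.30145162] 0.007604035733924529
the job is handed in; nothing more can be done
None
```

I put the rightmost red key on the smallest jig's screw, tail between the fork pins. I then swung the jam nut's lever clockwise to its seat and a little beyond, backed off and handed in at about 28 s.

Last checks from the wrist picture, taken with the robot clear of everything:
- **Key:** its slot is about 0.3 mm from the screw's axis and its tail about 1.9 mm from the fork's middle. I did not measure how level it is, but it looked flat on the shoulder.
- **Screw:** the wing turned about 0.09 rad, the slack in the slot. That is about 2 mm at the tip, and the limit is 4.5 mm.
- **Washer tab:** about -3.2 mm relative to the screw, good to roughly 1 mm. The allowed range is -1.5 to -7 mm.
- **Bystanders:** nothing of mine came near them, but I did not measure their positions again.

**Push at the knob:** the readings do not fully agree.
- The wrist force read 7.7 N at the end, with about 1 N of noise.
- Lever travel past the seat and the washer tab both point to about 8.5 N.
- The wrist moment, scaled from the running push, suggested up to about 11 N. I did not rely on it.

The force readings taken between moves never exceeded about 9 N, below the 18 N limit.

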